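# Load the covered indexing magazine with coaxial terminations

## Task

Take the loose lid off the loading port of the covered magazine by its knob and set it down flat, clear of the port. Load all the coaxial terminations standing on the bench upright through the port, one to a pocket, starting with the pocket that now lies under the port; to bring up the next pocket pull the spring knob of the index plunger up, slide the shuttle outwards (away from the hood) by one notch and let the plunger drop home again. When all are loaded, pull the plunger once more and slide the shuttle back to its first notch, plunger home, so that all lie under the hood, then put the lid back flat in the port; leave the V block where it is.

Things in the scene. Friction and masses are not known exactly. Their poses are not given: they have to be found in the camera images.
- magazine: Low fixed fixture: bed 374 x 124 x 8 mm (x -162 to +212, y -62 to +62), grey hood over its near part. Origin on the bench below the port's centre; x = the way the shuttle goes outwards (about away from the robot), y left, z up. Flat hood roof: top z = 54 mm, underside 50, x -160 to +32, y -56 to +56; the roof on the port's -x side (138 mm) can hold the lid. Four index holes in the bed at y = 0.
- port (a point): Centre of the loading port in the hood roof, at roof-top height: a window 44 mm along the magazine's x by 90 mm along its y (the long way leaves room for fingers). Axes as the magazine's.
- shuttle (a joint): Travel of the shuttle along the magazine's +x, m: 0 = first notch (pocket 1 under the port; so at the start), 0.043, 0.086, 0.129 = second, third, fourth notch (pocket 2, 3, 4 under the port). Slides with about 2 N (plus damping 15 N s/m) once the plunger is lifted, stays where left; in a notch it is locked with 1 mm of play.
- index_plunger (a joint): Lift of the plunger, m: 0 = home in a notch, range to 0.016. The pin is clear of the bed above 0.0095; a spring pulls it down with 7 N at home, 11 N at full lift. Released within about 3 mm of a notch it drops home and centres the shuttle; released between notches its pin rests on the bed at about 0.009.
- plunger_knob (a point): Middle of the black round plunger knob, 24 mm diameter, 24 mm tall, axis upright, z = 62 mm when home. It rides on the shuttle's leading end, on the port's centre line: 56 mm from the port along the magazine's x at the start (24 mm beyond the hood's end, so grip it across y there), more as the shuttle goes out. Below it a bush 22 mm across, top at z = 43 mm. Pull straight up; no turning.
- pocket_1 (a point): Centre of the floor of shuttle pocket 1: 40 x 40 mm inside, walls 10 mm high and 3 mm thick, floor at z = 14 mm over the bench. Under the port at the start. Axes as the magazine's.
- pocket_2 (a point): Centre of the floor of pocket 2, same size, 43 mm behind pocket 1 (-x of the magazine), under the hood at the start.
- pocket_3 (a point): Centre of the floor of pocket 3, same size, 43 mm behind pocket 2.
- pocket_4 (a point): Centre of the floor of pocket 4, same size, 43 mm behind pocket 3.
- lid: Loose grey port lid, 0.12 to 0.2 kg: plate 58 (x) by 106 (y) by 5 mm, under it a spigot 38 x 84 x 6 mm (lowest 3 mm: 34 x 80) that enters the port with 3 mm play all round, black round knob on top. Origin at the centre of the spigot's underside; plate z 6 to 11 mm. Seated, its origin is 6 mm below port and its axes are along the magazine's (either way round).
- lid_knob (a point): Point on the lid's knob to grip: on its axis, 32 mm above the lid's origin. Knob 22 mm diameter, from 14 to 40 mm above the origin.
- v_block: Bystander: grey steel V block 45 x 50 x 40 mm, loose; leave it alone. Origin at the centre of its underside.
- load_1: Plain silver-white coaxial termination (one of up to four alike, three or all four of them present), standing upright on the bench: round, 34 mm across and 32 mm tall, 0.08 to 0.17 kg. Origin at the centre of its underside, z up.
- load_2: Plain silver-white coaxial termination (one of up to four alike, three or all four of them present), standing upright on the bench: round, 34 mm across and 32 mm tall, 0.08 to 0.17 kg. Origin at the centre of its underside, z up.
- load_3: Plain silver-white coaxial termination (one of up to four alike, three or all four of them present), standing upright on the bench: round, 34 mm across and 32 mm tall, 0.08 to 0.17 kg. Origin at the centre of its underside, z up.
- load_4: Plain silver-white coaxial termination (one of up to four alike, three or all four of them present), standing upright on the bench: round, 34 mm across and 32 mm tall, 0.08 to 0.17 kg. Origin at the centre of its underside, z up.
Things that resemble listed ones, but are neither listed nor needed, are in the scene too. Leave any orange or yellow look-alike of the load_3 alone. What is shaped like the load_4 but pink or turquoise is not meant.

How it is judged:
By the outcome, as a careful person would: the job done as asked, in the order asked, and still so for the second after the job is handed in, with the robot touching nothing.
Of load_1, load_2, load_3, load_4 only 3 to 4 are there at a start; the rules pass over those that are not, and their reading is None.
At some moment in a run one of load_1, load_2, load_3, load_4 may be knocked a few centimetres aside while the robot is not near it.
Once in a run the grip may slacken for a moment while it holds something.
It also fails if it takes over 208 s, if anything falls off the work surface, if the arm or the gripper's body presses on something with over 40 N, if the wrist force passes 120 N, or if a joint passes its speed limit or range.

## Robot

A 7-joint arm with a two-finger parallel gripper is mounted at the origin on a cart in front of the work surface, level with it; the furniture and walls round the work are solid. World frame = base frame: x ahead of the robot, y to its left, z up, the work surface at z = 0. Lengths are in m, angles in rad, forces in N, time in s.
With the tool pointing down it reaches from about 0.425 to 0.875 m from the base axis. Payload 4.7 kg.
Tool frame: the origin (TCP) lies on the centre line of the jaws, within the pads' length; the fingertips stand 22 mm ahead of it and the grasp point (between the pads) lies 3 mm ahead of it (ctrl.tcp_to_tips is the z of the fingertips in the tool frame, in m); z points along the fingers, y is the direction in which the jaws open and shut (so a half turn about z gives the same grasp; the last joint's range is limited). The gripper opens to 87 mm and grips with 3 to 60 N. Pads are 19 mm wide; open, the fingers measure 117 mm over their backs; the gripper's body (75 mm by 190 mm) begins 51 mm behind the grasp point.
Start: joints at [-1.208, 0.321, -0.07, 1.45, 0.023, 1.371, -0.057], TCP at [0.222, 0.611, 0.245] pointing down, gripper open.
Joint ranges: [-2.86, 2.86], [-0.3, 2.09], [-1.38, 1.24], [0.06, 2.45], [-1.56, 4.7], [0.09, 2.05], [-2.69, 2.69]. Speed limits (rad/s): [2.57, 2.57, 3.14, 3.14, 3.14, 3.14, 3.14].

## Interface

Orientations are given as a rotation vector (axis times angle).
In Python, from bench import ctrl, cams gives the robot as it stands.
- The arm moves only by the tool move_arm, never from a script. Its argument "deltas" is a list of rows, each an object with "linear": the shift along the tool's x, y, z as a fraction of full scale, a list of three; "turn": the turn, a rotation vector about the tool's x, y, z as a fraction of full scale, a list of three; "claw": the closure, from 0 (fully open) to 1 (shut). In form: [{"linear": [tx, ty, tz], "turn": [wx, wy, wz], "claw": claw}, ...]. A call has 1 to 20 rows; each row shifts and turns the commanded pose from where the row before left it, along the tool's axes as they then stand; what a row does not reach is not made up. Full scale, the value 1, is 0.03 m for a shift and 4 degrees for a turn. A row lasts 1/12 s, in which the tool goes at most 41.7 mm and 7.16 degrees, less where a joint would pass 70% of its speed; a pose out of reach is approached as far as the arm can. A call with a number of a shift or a turn outside -1 to 1 is refused whole. A call with a gripper value outside its range is refused whole. The fingers move at their own pace and stop on an object; "grip_force" is the grip in N (left out, the last holds). Time passes only in rows, so rows that do not move let the fingers close. It gives the time, the measured TCP pose, the force and the opening at its end, in the units of the state.
- ctrl.get_state(): the state, without advancing time (a new reading comes with each control period).
- cams.get_image(name): name is "scene" or "top" or "wrist"; returns a dict with "image" (420x560x3 uint8, red, green, blue), "K" (3x3 intrinsics, pixels), "world_from_camera" (4x4, takes a point from camera to world coordinates); the wrist camera has in their place "tool_from_camera" (4x4, takes a point from camera to tool coordinates, whose origin is the TCP and whose axes are the flange's). Camera axes: x right, y down, z forward; pixel columns grow to the right and rows downward; lengths in m; the calibration is good to about 2 mm. The wrist camera is an equidistant fisheye: a pixel r from the principal point sees the ray r / f radians off the axis. A picture is of the moment at which its call begins: read the wrist's pose just before it. There is no depth.
- ctrl.close_job(): hands the job in, once; it reports no verdict.
The state is a dict: "time": time; "joint_positions": joint angles; "qd": joint speeds; "joint_torque": joint torques, N m; "position": TCP position; "tool_rot": TCP orientation; "ft_force": force on the tool from outside, world axes, zero at the start; "torque": the same for the moment, N m; "grip_width": opening from 0.0 (shut) to 1.0 (fully open).
Only numpy, scipy, OpenCV 4.12 (cv2) and the standard library are available. Lean on these libraries where they do the work, as an engineer would, in place of code of your own. Each camera call takes 0.05 s, during which the arm holds its last target. There are 200 camera calls.

## Working session

There is one attempt and no reset: what is moved stays moved. The work goes in short steps, Python scripts to look and compute and a tool call to move; the robot and the scene stay as the last step left them, time stands still between calls to the robot, and variables do not carry over. Pictures are saved under pics/ and viewed, about 12 in all and at most 16, crops included, and the job is handed in when it is done.

Besides the shell and the picture viewer there is one more tool, called after "Call:" as name([rows], argument=value, ...), one row to a line, values as JSON. move_arm: Moves the arm, as the interface text tells. Shift numbers are shares of 0.03 m and turn numbers shares of 4 degrees, none past 1 either way. Its arguments: {"type":"object","properties":{"deltas":{"type":"array"},"grip_force":{"type":"number"}},"required":["deltas"]}

```bash
mkdir -p pics; ls; python3 - <<'E'
from bench import ctrl,cams
import cv2,numpy as np
np.set_printoptions(precision=4,suppress=True)
s=ctrl.get_state();print({k:np.round(v,3) for k,v in s.items()},ctrl.tcp_to_tips)
for n in ("scene","top","wrist"):
    d=cams.get_image(n);cv2.imwrite(f"pics/{n}0.png",d["image"][:,:,::-1]);print(n,d["K"],d.get("world_from_camera",d.get("tool_from_camera")))
a=cv2.imread("pics/top0.png");b=cv2.imread("pics/scene0.png")
E
```

```text
pics
{'time': np.float64(0.0), 'joint_positions': array([-1.208,  0.322, -0.07 ,  1.452,  0.023,  1.371, -0.057]), 'qd': array([ 0.001, -0.002,  0.001,  0.   , -0.   ,  0.001, -0.001]), 'joint_torque': array([  0.   , -49.128,  -0.404, -31.253,  -0.064,   0.044,   0.   ]), 'position': array([0.222, 0.61 , 0.243]), 'tool_rot': array([-0.545, -3.094,  0.003]), 'ft_force': array([-0.346, -0.53 , -0.198]), 'torque': array([ 0.009,  0.027, -0.03 ]), 'grip_width': np.float64(1.002)} 0.022
scene [[382.9209   0.     274.2415]
 [  0.     382.9209 206.8886]
 [  0.       0.       1.    ]] [[-0.8422 -0.2292  0.488   0.0744]
 [-0.5391  0.3776 -0.7529  0.9718]
 [-0.0118 -0.8971 -0.4416  0.4469]
 [ 0.      0.      0.      1.    ]]
top [[497.0722   0.     280.1311]
 [  0.     497.0722 208.0285]
 [  0.       0.       1.    ]] [[ 0.0135 -0.9883  0.1517  0.3404]
 [-0.9998 -0.0116  0.0134  0.3063]
 [-0.0115 -0.1518 -0.9883  1.0387]
 [ 0.      0.      0.      1.    ]]
wrist [[325.1923   0.     278.5731]
 [  0.     325.1923 202.9312]
 [  0.       0.       1.    ]] [[-0.0002 -0.9633 -0.2685  0.0735]
 [ 1.      0.0001 -0.0011 -0.0002]
 [ 0.0011 -0.2685  0.9633 -0.1403]
 [ 0.      0.      0.      1.    ]]
```

View pics/top0.png

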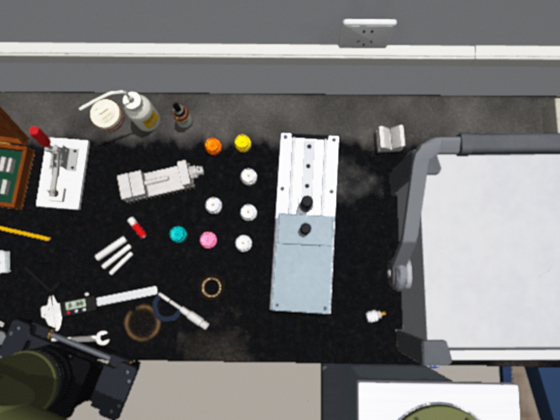

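View pics/scene0.png

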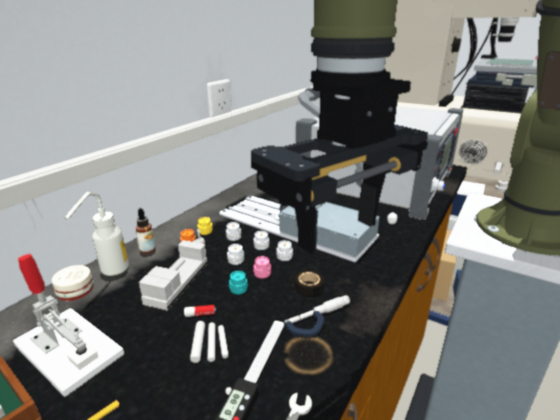

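Top view: four white loads at about (249,177), (214,205), (249,212), (244,243). Pink, turquoise, orange and yellow look-alikes are nearby. The magazine runs from (308,135) to (302,312), with the lid knob at (305,229) and the plunger knob at (306,203). The V block is at (390,138).

```bash
cat > h.py <<'E'
from bench import ctrl,cams
import cv2,numpy as np
from scipy.spatial.transform import Rotation as R
np.set_printoptions(precision=4,suppress=True)
def rays(d,px,T):
    px=np.atleast_2d(np.array(px,float));K=d["K"]
    v=np.c_[(px-K[:2,2])/[K[0,0],K[1,1]],np.ones(len(px))]
    if "tool_from_camera" in d:
        m=v[:,:2];r=np.linalg.norm(m,axis=1,keepdims=True)+1e-9
        v=np.c_[m/r*np.sin(r),np.cos(r)]
    return v@T[:3,:3].T
def pose():
    s=ctrl.get_state();T=np.eye(4);T[:3,:3]=R.from_rotvec(s["tool_rot"]).as_matrix();T[:3,3]=s["position"];return T
def shot(n):
    T=pose();d=cams.get_image(n)
    d["T"]=T@d["tool_from_camera"] if n=="wrist" else d["world_from_camera"];return d
def at(d,px,z):
    v=rays(d,px,d["T"]);c=d["T"][:3,3];return c+v*((z-c[2])/v[:,2])[:,None]
def proj(d,P):
    P=np.atleast_2d(P);c=(P-d["T"][:3,3])@d["T"][:3,:3];K=d["K"]
    if "tool_from_camera" in d:
        r=np.linalg.norm(c[:,:2],axis=1,keepdims=True);m=c[:,:2]/r*np.arctan2(r,c[:,2:])
    else: m=c[:,:2]/c[:,2:]
    return m*[K[0,0],K[1,1]]+K[:2,2]
def blobs(m,lo,hi):
    n,l,st,ce=cv2.connectedComponentsWithStats(m.astype(np.uint8))
    return [(ce[i],st[i]) for i in range(1,n) if lo<=st[i,4]<=hi]
E
python3 - <<'E'
from h import *
d=shot("top");im=d["image"];hsv=cv2.cvtColor(im,cv2.COLOR_RGB2HSV)
m=(hsv[...,2]>170)&(hsv[...,1]<40)
for c,s in blobs(m,60,400):
    if 190<c[0]<270 and 150<c[1]<270: print("load",c,s,at(d,c,0.03))
m=im.max(2)<75
for c,s in blobs(m[195:240,290:322],20,400): print("dark",c+[290,195],s,at(d,c+[290,195],.075))
c=cv2.resize(im[125:325,260:350],None,fx=3,fy=3,interpolation=cv2.INTER_CUBIC)
w=cv2.resize(cams.get_image("scene")["image"][190:300,200:400],None,fx=2.6,fy=2.6,interpolation=cv2.INTER_CUBIC)
o=np.zeros((600,270+520,3),np.uint8);o[:,:270]=c;o[:w.shape[0],270:]=w
cv2.imwrite("pics/c1.png",o[:,:,::-1])
E
```

```text
load [248.711  175.7283] [241 169  16  15 173] [[0.5623 0.3861 0.03  ]]
load [213.3029 204.5429] [206 198  15  15 175] [[0.5009 0.4577 0.03  ]]
load [248.4318 211.6818] [241 205  16  15 176] [[0.4869 0.385  0.03  ]]
load [243.3228 242.6296] [236 235  16  16 189] [[0.4232 0.3939 0.03  ]]
dark [305.7852 203.5259] [ 10   1  12  16 135] [[0.4979 0.2691 0.075 ]]
dark [304.5778 228.9667] [10 29 10 11 90] [[0.4477 0.2712 0.075 ]]
```

View pics/c1.png

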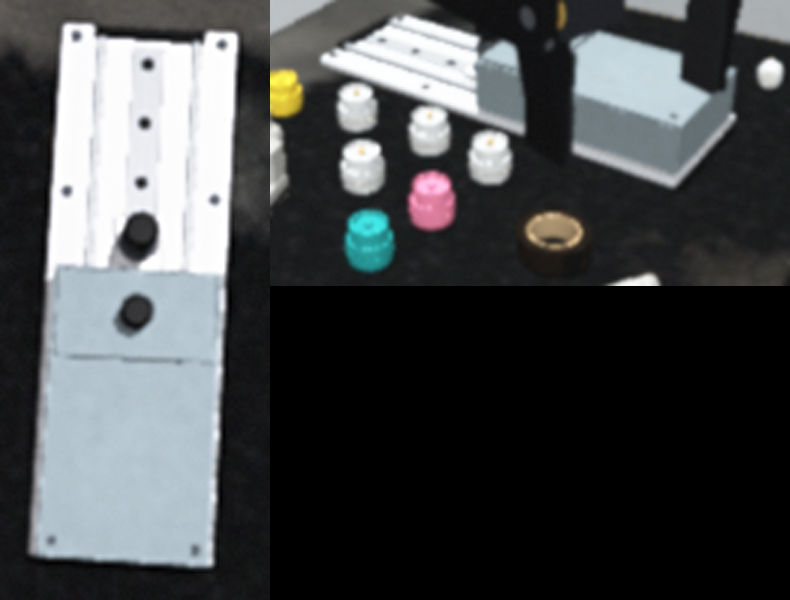

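Crop: bed holes at crop (141,183), (144,123), (147,64), and the lid seated in the hood with its seam near row 357. Next I fit the magazine pose and plan the first move.

```bash
cat >> h.py <<'E'
def plan(x,y,z,yaw,T=None):
    """yaw: world angle of tool y axis minus 90deg (deg). prints turn-first then linear (tool axes after the turn)"""
    T=pose() if T is None else T
    a=np.radians(yaw);Y=np.array([-np.sin(a),np.cos(a),0]);Z=np.array([0,0,-1.]);X=np.cross(Y,Z)
    G=np.c_[X,Y,Z]
    w=R.from_matrix(T[:3,:3].T@G).as_rotvec(degrees=True)
    if w[2]>90 or w[2]<-90: G=G@np.diag([-1,-1,1]);w=R.from_matrix(T[:3,:3].T@G).as_rotvec(degrees=True)
    l=G.T@(np.array([x,y,z])-T[:3,3])
    print("pos",T[:3,3],"turn/4deg",w/4,"lin/30mm",l/.03)
E
python3 - <<'E'
from h import *
d=shot("top");im=d["image"].astype(float)
P=[]
for c,x in [((141,183),99),((144,123),142),((147,64),185)]:
    u,v=int(round(c[0]/3+260)),int(round(c[1]/3+125))
    w=np.clip(200-im[v-3:v+4,u-3:u+4].mean(2),0,None);yy,xx=np.mgrid[v-3:v+4,u-3:u+4]
    P.append(at(d,[(w*xx).sum()/w.sum(),(w*yy).sum()/w.sum()],.008)[0]);print(x,P[-1])
P=np.array(P);print(np.diff(P,axis=0))
# corners
cr=np.array([(63,25),(238,33),(30,555),(213,567)])/3+[260,125]
C=at(d,cr,.008);print(C)
# model fit corners+holes
from scipy.optimize import least_squares
M=np.array([(99,0),(142,0),(185,0),(212,62),(212,-62),(-162,62),(-162,-62)])/1000;W=np.r_[P,C][:,:2];w=np.array([3,3,3,1,1,1,1.])[:,None]
def f(p,full=0):
    r=np.array([[np.cos(p[2]),-np.sin(p[2])],[np.sin(p[2]),np.cos(p[2])]]);e=(M@r.T+p[:2]-W);return (e*w).ravel() if not full else e
s=least_squares(f,[.44,.27,0]);print(s.x,np.degrees(s.x[2]));print(f(s.x,1)*1000)
plan(s.x[0],s.x[1],.22,np.degrees(s.x[2]))
E
```

```text
99 [0.5475 0.2651 0.008 ]
142 [0.5905 0.2629 0.008 ]
185 [0.6335 0.2608 0.008 ]
[[ 0.043  -0.0022  0.    ]
 [ 0.043  -0.002   0.    ]]
[[0.6609 0.3206 0.008 ]
 [0.6563 0.1955 0.008 ]
 [0.2885 0.3381 0.008 ]
 [0.2823 0.2141 0.008 ]]
[ 0.4485  0.2692 -0.0454] -2.601295843003722
[[-0.1541 -0.3311]
 [-0.2152 -0.0861]
 [-0.2631 -0.0228]
 [ 2.1096  0.915 ]
 [ 1.1601  2.12  ]
 [ 0.9146  0.4292]
 [ 1.5069  0.4954]]
pos [0.2221 0.6107 0.2442] turn/4deg [-0.0079 -0.0009 -4.3458] lin/30mm [ -8.0535 -11.0294   0.8076]
```

Call:
move_arm([
  {"linear":[0,0,0],"turn":[0,0,-0.87],"claw":0},
  {"linear":[0,0,0],"turn":[0,0,-0.87],"claw":0},
  {"linear":[0,0,0],"turn":[0,0,-0.87],"claw":0},
  {"linear":[0,0,0],"turn":[0,0,-0.87],"claw":0},
  {"linear":[0,0,0],"turn":[0,0,-0.87],"claw":0},
  {"linear":[-0.67,-0.92,0.07],"turn":[0,0,0],"claw":0},
  {"linear":[-0.67,-0.92,0.07],"turn":[0,0,0],"claw":0},
  {"linear":[-0.67,-0.92,0.07],"turn":[0,0,0],"claw":0},
  {"linear":[-0.67,-0.92,0.07],"turn":[0,0,0],"claw":0},
  {"linear":[-0.67,-0.92,0.07],"turn":[0,0,0],"claw":0},
  {"linear":[-0.67,-0.92,0.07],"turn":[0,0,0],"claw":0},
  {"linear":[-0.67,-0.92,0.07],"turn":[0,0,0],"claw":0},
  {"linear":[-0.67,-0.92,0.07],"turn":[0,0,0],"claw":0},
  {"linear":[-0.67,-0.92,0.07],"turn":[0,0,0],"claw":0},
  {"linear":[-0.67,-0.92,0.07],"turn":[0,0,0],"claw":0},
  {"linear":[-0.67,-0.92,0.07],"turn":[0,0,0],"claw":0},
  {"linear":[-0.67,-0.92,0.07],"turn":[0,0,0],"claw":0},
  {"linear":[0,0,0],"turn":[0,0,0],"claw":0},
  {"linear":[0,0,0],"turn":[0,0,0],"claw":0},
])

```text
time: 1.88
position: [0.4495, 0.2668, 0.2194]
tool_rot: [0.079, 3.14, -0.0]
ft_force: [-0.8, 0.7, -0.0]
grip_width: 1.0
```

```bash
python3 - <<'E'
from h import *
d=shot("wrist");im=d["image"];np.savez("w1.npz",**d)
b=np.array([.4485,.2694]);a=-.0475;r=np.array([[np.cos(a),-np.sin(a)],[np.sin(a),np.cos(a)]])
o=im[:,:,::-1].copy()
for p,z in [((0,0),.088),((56/1e3,0),.074),((99/1e3,0),.008),((.142,0),.008),((.029,.053),.059),((.029,-.053),.059),((-.029,.053),.059),((-.029,-.053),.059),((.032,.056),.054),((.032,-.056),.054),((-.160,-.056),.054),((-.160,.056),.054)]:
    q=proj(d,np.r_[b+r@np.array(p),z])[0];print(p,q)
    if 0<=q[0]<560 and 0<=q[1]<420: cv2.drawMarker(o,(int(round(q[0])),int(round(q[1]))),(0,0,255),cv2.MARKER_CROSS,9,1)
cv2.imwrite("pics/w1.png",cv2.resize(o,None,fx=1.4,fy=1.4,interpolation=cv2.INTER_CUBIC))
plan(.4485,.2694,.1,-2.7)
E
```

```text
(0, 0) [282.0557 199.3237]
(0.056, 0) [281.9069 251.9628]
(0.099, 0) [281.4184 262.0605]
(0.142, 0) [281.4011 292.6116]
(0.029, 0.053) [335.5364 220.0689]
(0.029, -0.053) [227.8937 220.3822]
(-0.029, 0.053) [337.964  161.5546]
(-0.029, -0.053) [225.3677 161.7875]
(0.032, 0.056) [337.4993 221.2896]
(0.032, -0.056) [225.8398 221.6159]
(-0.16, -0.056) [221.6299  25.819 ]
(-0.16, 0.056) [340.8639  25.789 ]
pos [0.4484 0.2688 0.2194] turn/4deg [ 0.0091 -0.003   0.0031] lin/30mm [-0.0034  0.0207  3.9813]
```

View pics/w1.png

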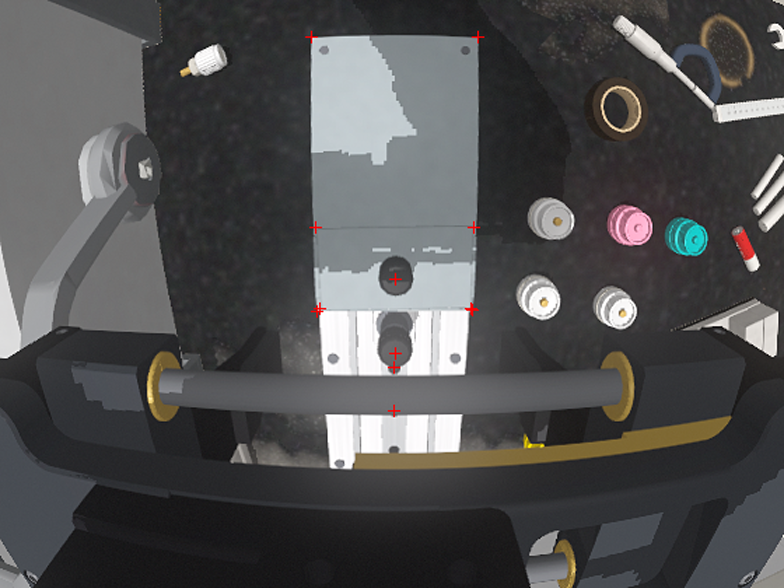

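Overlay check: the predicted roof and lid corners fall on the real ones (within about 1 px), and the lid knob lies at the predicted place. Descending to the lid knob.

```bash
cat >> h.py <<'E'
def avg(n=6):
    Ts=[]
    for i in range(n):
        s=ctrl.get_state();Ts.append(np.r_[s["position"],s["tool_rot"]])
        if i<n-1: cams.get_image("top")
    Ts=np.array(Ts);rv=Ts[:,3:]*np.sign(Ts[:,4:5]*Ts[0,4]);m=Ts.mean(0)
    T=np.eye(4);T[:3,3]=m[:3];T[:3,:3]=R.from_rotvec(Ts[:,3:]).mean().as_matrix();print("sd mm",Ts[:,:3].std(0)*1e3,"t",s["time"],"F",s["ft_force"],"w",s["grip_width"]);return T
E
python3 - <<'E'
from h import *
plan(.4485,.2694,.086,-2.7,avg(8))
E
```

```text
sd mm [0.3065 0.5468 0.0255] t 2.2833 F [0.5151 0.1822 0.4226] w 0.9999816918199804
pos [0.4476 0.2701 0.2194] turn/4deg [ 0.0059 -0.0018  0.0512] lin/30mm [-0.0297 -0.0218  4.4471]
```

Call:
move_arm([
  {"linear":[-0.03,-0.02,0.6],"turn":[0,0,0.05],"claw":0},
  {"linear":[0,0,0.6],"turn":[0,0,0],"claw":0},
  {"linear":[0,0,0.6],"turn":[0,0,0],"claw":0},
  {"linear":[0,0,0.6],"turn":[0,0,0],"claw":0},
  {"linear":[0,0,0.6],"turn":[0,0,0],"claw":0},
  {"linear":[0,0,0.6],"turn":[0,0,0],"claw":0},
  {"linear":[0,0,0.6],"turn":[0,0,0],"claw":0},
  {"linear":[0,0,0.25],"turn":[0,0,0],"claw":0},
  {"linear":[0,0,0],"turn":[0,0,0],"claw":0.5},
  {"linear":[0,0,0],"turn":[0,0,0],"claw":0.9},
  {"linear":[0,0,0],"turn":[0,0,0],"claw":0.9},
  {"linear":[0,0,0],"turn":[0,0,0],"claw":0.9},
  {"linear":[0,0,0],"turn":[0,0,0],"claw":0.9},
  {"linear":[0,0,0],"turn":[0,0,0],"claw":0.9},
  {"linear":[0,0,0],"turn":[0,0,0],"claw":0.9},
  {"linear":[0,0,0],"turn":[0,0,0],"claw":0.9},
  {"linear":[0,0,0],"turn":[0,0,0],"claw":0.9},
  {"linear":[0,0,0],"turn":[0,0,0],"claw":0.9},
], grip_force=30)

```text
time: 3.78
position: [0.4491, 0.2685, 0.0859]
tool_rot: [0.076, 3.141, 0.0]
ft_force: [-0.6, -0.3, -0.8]
grip_width: 0.325
```

Call:
move_arm([
  {"linear":[0,0,0],"turn":[0,0,0],"claw":0.95},
  {"linear":[0,0,0],"turn":[0,0,0],"claw":0.95},
  {"linear":[0,0,0],"turn":[0,0,0],"claw":0.95},
  {"linear":[0,0,0],"turn":[0,0,0],"claw":0.95},
  {"linear":[0,0,0],"turn":[0,0,0],"claw":0.95},
  {"linear":[0,0,0],"turn":[0,0,0],"claw":0.95},
])

```text
time: 4.28
position: [0.4491, 0.2687, 0.0859]
tool_rot: [0.076, 3.141, 0.0]
ft_force: [0.2, 0.0, 0.4]
grip_width: 0.241
```

Call:
move_arm([
  {"linear":[0,0,-0.1],"turn":[0,0,0],"claw":0.95},
  {"linear":[0,0,-0.15],"turn":[0,0,0],"claw":0.95},
  {"linear":[0,0,-0.2],"turn":[0,0,0],"claw":0.95},
  {"linear":[0,0,-0.2],"turn":[0,0,0],"claw":0.95},
  {"linear":[0.2,0,0],"turn":[0,0,0],"claw":0.95},
  {"linear":[0.4,0,0],"turn":[0,0,0],"claw":0.95},
  {"linear":[0.4,0,0],"turn":[0,0,0],"claw":0.95},
  {"linear":[0.4,0,0],"turn":[0,0,0],"claw":0.95},
  {"linear":[0.4,0,0],"turn":[0,0,0],"claw":0.95},
  {"linear":[0.4,0,0],"turn":[0,0,0],"claw":0.95},
  {"linear":[0.4,0,0],"turn":[0,0,0],"claw":0.95},
  {"linear":[0.4,0,0],"turn":[0,0,0],"claw":0.95},
  {"linear":[0,0,0],"turn":[0,0,0],"claw":0.95},
  {"linear":[0,0,0],"turn":[0,0,0],"claw":0.95},
  {"linear":[0,0,0.15],"turn":[0,0,0],"claw":0.95},
  {"linear":[0,0,0.1],"turn":[0,0,0],"claw":0.95},
  {"linear":[0,0,0.05],"turn":[0,0,0],"claw":0.95},
  {"linear":[0,0,0.05],"turn":[0,0,0],"claw":0.95},
  {"linear":[0,0,0],"turn":[0,0,0],"claw":0.95},
])

```text
time: 5.87
position: [0.3592, 0.2725, 0.0943]
tool_rot: [-0.077, -3.14, 0.001]
ft_force: [-0.6, -0.7, -1.4]
grip_width: 0.244
```

```bash
python3 - <<'E'
from h import *
d=shot("wrist");a=shot("scene");t=shot("top")
o=np.zeros((560,800,3),np.uint8)
o[:280]=cv2.resize(d["image"][0:196],(800,280));o[280:,:400]=cv2.resize(a["image"][170:290,250:421],(400,280));o[280:,400:]=cv2.resize(t["image"][150:290,200:400],(400,280))
cv2.imwrite("pics/m1.png",o[:,:,::-1]);print(ctrl.get_state())
E
```

```text
{'time': 6.0167, 'joint_positions': array([-0.809 ,  0.0344,  0.1024,  2.1034, -0.0041,  1.0039,  0.8175]), 'qd': array([-0.0011, -0.0037, -0.0012, -0.0006, -0.0001, -0.0008,  0.0023]), 'joint_torque': array([  0.0181, -29.128 ,   0.148 , -27.4535,  -0.0076,   0.087 ,
         0.0003]), 'position': array([0.3593, 0.2728, 0.0948]), 'tool_rot': array([ 0.0767,  3.1406, -0.    ]), 'ft_force': array([-0.3559, -0.3601, -1.8297]), 'torque': array([0.0614, 0.0046, 0.0663]), 'grip_width': 0.24326441730913093}
```

View pics/m1.png

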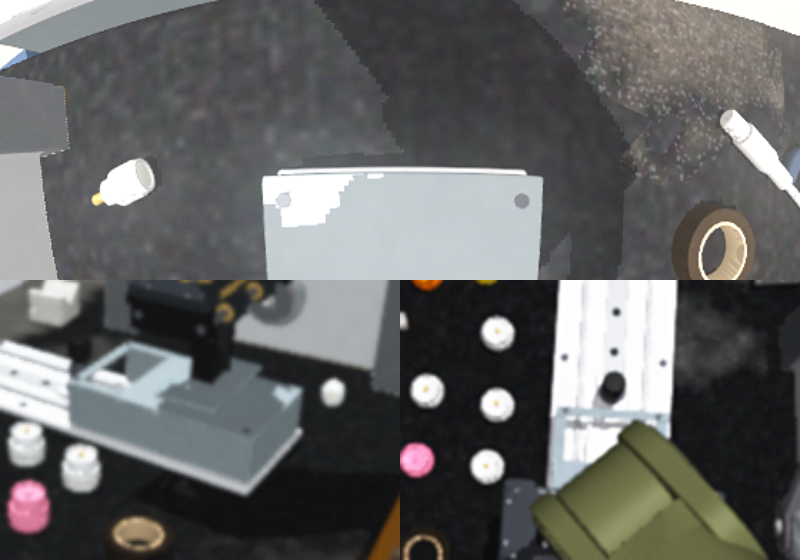

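The lid is held over the roof and the port is open. I lower the last 3 mm and release.

Call:
move_arm([
  {"linear":[0,0,0.04],"turn":[0,0,0],"claw":0.95},
  {"linear":[0,0,0.04],"turn":[0,0,0],"claw":0.95},
  {"linear":[0,0,0.01],"turn":[0,0,0],"claw":0.95},
  {"linear":[0,0,0],"turn":[0,0,0],"claw":0.95},
])

```text
time: 6.35
position: [0.3591, 0.2728, 0.092]
tool_rot: [-0.076, -3.141, 0.0]
ft_force: [-1.0, 0.7, -1.3]
grip_width: 0.243
```

Call:
move_arm([
  {"linear":[0,0,0],"turn":[0,0,0],"claw":0.7},
  {"linear":[0,0,0],"turn":[0,0,0],"claw":0.5},
  {"linear":[0,0,0],"turn":[0,0,0],"claw":0.3},
  {"linear":[0,0,0],"turn":[0,0,0],"claw":0.3},
  {"linear":[0,0,-0.2],"turn":[0,0,0],"claw":0.2},
  {"linear":[0,0,-0.4],"turn":[0,0,0],"claw":0},
  {"linear":[0,0,-0.6],"turn":[0,0,0],"claw":0},
  {"linear":[0,0,-0.8],"turn":[0,0,0],"claw":0},
  {"linear":[0,0,-0.8],"turn":[0,0,0],"claw":0},
  {"linear":[0,-0.5,-0.8],"turn":[0,0,0],"claw":0},
  {"linear":[-0.5,0.8,0],"turn":[0,0,0],"claw":0},
  {"linear":[-0.5,0.8,0],"turn":[0,0,0],"claw":0},
  {"linear":[-0.5,0.8,0],"turn":[0,0,0],"claw":0},
  {"linear":[-0.5,0.8,0],"turn":[0,0,0],"claw":0},
  {"linear":[0,0.4,0],"turn":[0,0,0],"claw":0},
  {"linear":[0,0,0],"turn":[0,0,0],"claw":0},
  {"linear":[0,0,0],"turn":[0,0,0],"claw":0},
])

```text
time: 7.77
position: [0.423, 0.3628, 0.2]
tool_rot: [-0.074, -3.14, 0.002]
ft_force: [0.6, -1.0, 0.1]
grip_width: 1.001
```

```bash
cat >> h.py <<'E'
def loads():
    t=shot("top");hsv=cv2.cvtColor(t["image"],cv2.COLOR_RGB2HSV);m=(hsv[...,2]>170)&(hsv[...,1]<40)
    return t,[at(t,c,.03)[0] for c,s in blobs(m,60,400) if 190<c[0]<272 and 150<c[1]<290]
E
python3 - <<'E'
from h import *
T=avg(6)
d=shot("wrist");d["T"]=T@d["tool_from_camera"];t,L=loads();print(np.array(L))
o=d["image"][:,:,::-1].copy()
for p in L:
    q=proj(d,np.r_[p[:2],.032])[0];cv2.drawMarker(o,tuple(int(round(v)) for v in q),(0,0,255),cv2.MARKER_CROSS,9,1)
cv2.imwrite("pics/w2.png",cv2.resize(o,None,fx=1.4,fy=1.4,interpolation=cv2.INTER_CUBIC));print(T)
E
```

```text
sd mm [0.191  0.4376 0.1886] t 8.0167 F [0.7462 0.7226 1.0081] w 0.996207210487005
[]
[[-0.9988  0.0489 -0.0003  0.4233]
 [ 0.0489  0.9988 -0.0006  0.3619]
 [ 0.0002 -0.0006 -1.      0.2003]
 [ 0.      0.      0.      1.    ]]
```

View pics/w2.png

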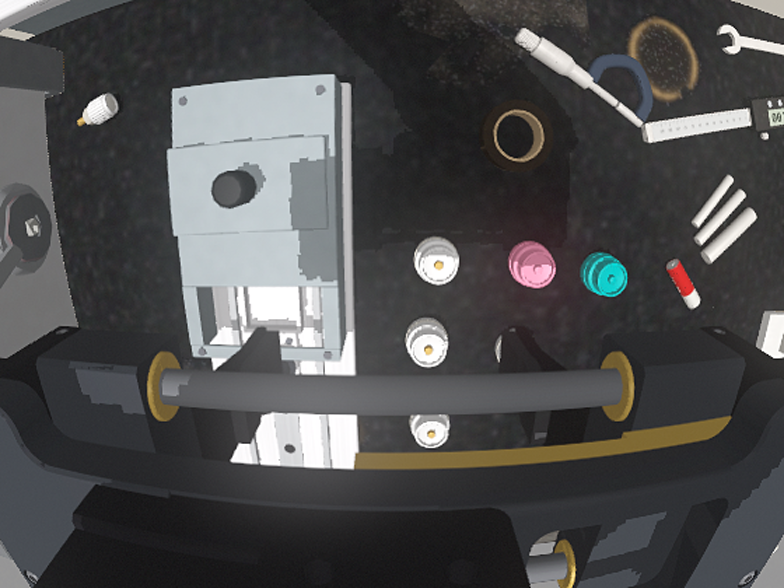

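The lid lies flat on the roof behind the port, the port is open and the empty pocket shows below it. The loads' gold centre pins are at wrist-picture pixels (438,265), (429,350) and (431,433).

```bash
python3 - <<'E'
from h import *
T=pose();d=dict(K=np.array([[325.1923,0,278.5731],[0,325.1923,202.9312],[0,0,1]]),tool_from_camera=np.array([[-0.0002,-0.9633,-0.2685,0.0735],[1,.0001,-.0011,-.0002],[.0011,-.2685,.9633,-.1403],[0,0,0,1]]))
T[:3,:]=[[-0.9988,0.0489,-0.0003,0.4233],[0.0489,0.9988,-0.0006,0.3619],[0.0002,-0.0006,-1.,0.2003]]
d["T"]=T@d["tool_from_camera"]
print(at(d,np.array([(438,265),(429,350),(431,433)])/1.4,.032))
print("port corners top z54",at(d,np.array([(187,288),(337,288),(197,348),(336,346)])/1.4,.054))
for p in [(.4232,.3939),(.4869,.385),(.5009,.4577)]: plan(*p,.034,-2.7,T)
E
```

```text
[[0.4235 0.3948 0.032 ]
 [0.4877 0.387  0.032 ]
 [0.5621 0.3876 0.032 ]]
port corners top z54 [[0.4255 0.2183 0.054 ]
 [0.4306 0.326  0.054 ]
 [0.4712 0.2175 0.054 ]
 [0.4719 0.3217 0.054 ]]
pos [0.4233 0.3619 0.2003] turn/4deg [-0.0087 -0.0034 -0.0257] lin/30mm [0.0536 1.0653 5.5433]
pos [0.4233 0.3619 0.2003] turn/4deg [-0.0087 -0.0034 -0.0257] lin/30mm [-2.0814  0.869   5.5433]
pos [0.4233 0.3619 0.2003] turn/4deg [-0.0087 -0.0034 -0.0257] lin/30mm [-2.4334  3.3116  5.5433]
```

Call:
move_arm([
  {"linear":[0.02,0.54,0],"turn":[0,0,0],"claw":0.35},
  {"linear":[0.02,0.54,0],"turn":[0,0,0],"claw":0.35},
  {"linear":[0,0,0.7],"turn":[0,0,0],"claw":0.35},
  {"linear":[0,0,0.7],"turn":[0,0,0],"claw":0.35},
  {"linear":[0,0,0.7],"turn":[0,0,0],"claw":0.35},
  {"linear":[0,0,0.7],"turn":[0,0,0],"claw":0.35},
  {"linear":[0,0,0.7],"turn":[0,0,0],"claw":0.35},
  {"linear":[0,0,0.7],"turn":[0,0,0],"claw":0.35},
  {"linear":[0,0,0.6],"turn":[0,0,0],"claw":0.35},
  {"linear":[0,0,0.5],"turn":[0,0,0],"claw":0.35},
  {"linear":[0,0,0.24],"turn":[0,0,0],"claw":0.35},
  {"linear":[0,0,0],"turn":[0,0,0],"claw":0.35},
  {"linear":[0,0,0],"turn":[0,0,0],"claw":0.8},
  {"linear":[0,0,0],"turn":[0,0,0],"claw":0.8},
  {"linear":[0,0,0],"turn":[0,0,0],"claw":0.8},
  {"linear":[0,0,0],"turn":[0,0,0],"claw":0.8},
  {"linear":[0,0,0],"turn":[0,0,0],"claw":0.8},
  {"linear":[0,0,0],"turn":[0,0,0],"claw":0.8},
  {"linear":[0,0,0],"turn":[0,0,0],"claw":0.8},
  {"linear":[0,0,0],"turn":[0,0,0],"claw":0.8},
])

```text
time: 9.78
position: [0.4244, 0.3957, 0.0347]
tool_rot: [0.076, 3.14, 0.002]
ft_force: [-0.5, -0.9, 4.5]
grip_width: 0.333
```

Call:
move_arm([
  {"linear":[0,0,-0.1],"turn":[0,0,0],"claw":0.8},
  {"linear":[0,0,-0.3],"turn":[0,0,0],"claw":0.8},
  {"linear":[0,0,-0.5],"turn":[0,0,0],"claw":0.8},
  {"linear":[0,0,-0.6],"turn":[0,0,0],"claw":0.8},
  {"linear":[0,0,-0.6],"turn":[0,0,0],"claw":0.8},
  {"linear":[0,0,-0.5],"turn":[0,0,0],"claw":0.8},
  {"linear":[0,0,-0.2],"turn":[0,0,0],"claw":0.8},
  {"linear":[0,0,0],"turn":[0,0,0],"claw":0.8},
  {"linear":[0,0,0],"turn":[0,0,0],"claw":0.8},
])

```text
time: 10.53
position: [0.4237, 0.395, 0.1177]
tool_rot: [-0.076, -3.14, 0.001]
ft_force: [0.4, 0.1, -1.7]
grip_width: 0.344
```

```bash
python3 - <<'E'
from h import *
T=avg(6);d=shot("wrist");d["T"]=T@d["tool_from_camera"];plan(.4485,.2694,.12,-2.7,T)
q=proj(d,(T@np.array([[0,0,-.0,1],[0,0,.022,1],[0,0,.034,1]]).T).T[:,:3]);print(q)
o=d["image"][100:360,180:380,::-1].copy()
for p in q: cv2.drawMarker(o,(int(round(p[0]-180)),int(round(p[1]-100))),(0,0,255),cv2.MARKER_CROSS,5,1)
cv2.imwrite("pics/g1.png",cv2.resize(o,None,fx=2.3,fy=2.3,interpolation=cv2.INTER_CUBIC))
E
```

```text
sd mm [0.1483 0.154  0.3645] t 10.7833 F [ 0.7678 -0.379  -0.9477] w 0.33187088423861716
pos [0.4235 0.3947 0.1169] turn/4deg [-0.0201 -0.0172 -0.0206] lin/30mm [-1.0307 -4.1332 -0.1034]
[[279.2625 271.6337]
 [279.2268 252.9883]
 [279.2101 244.4757]]
```

View pics/g1.png

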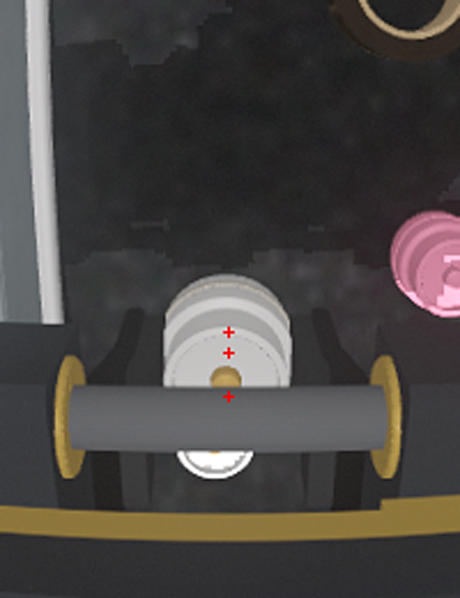

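```bash
python3 - <<'E'
from h import *
d=shot("wrist");d["T"]=d["tool_from_camera"]
for x in (.013,.015,.017,.019): print(x,proj(d,[[x,0,.034],[x,0,.030],[x,0,.026]])[:,1])
E
```

```text
0.013 [223.3582 225.7193 228.181 ]
0.015 [220.0179 222.3175 224.7157]
0.017 [216.6543 218.8909 221.2242]
0.019 [213.268  215.4402 217.707 ]
```

Call:
move_arm([
  {"linear":[-0.17,-0.59,0],"turn":[0,0,0],"claw":0.8},
  {"linear":[-0.15,-0.59,0],"turn":[0,0,0],"claw":0.8},
  {"linear":[-0.15,-0.59,0],"turn":[0,0,0],"claw":0.8},
  {"linear":[-0.15,-0.59,0],"turn":[0,0,0],"claw":0.8},
  {"linear":[-0.15,-0.59,0],"turn":[0,0,0],"claw":0.8},
  {"linear":[-0.15,-0.59,0],"turn":[0,0,0],"claw":0.8},
  {"linear":[-0.11,-0.59,0],"turn":[0,0,0],"claw":0.8},
  {"linear":[0,0,0],"turn":[0,0,0],"claw":0.8},
  {"linear":[0,0,0],"turn":[0,0,0],"claw":0.8},
])

```text
time: 11.63
position: [0.4492, 0.269, 0.1179]
tool_rot: [0.08, 3.141, 0.0]
ft_force: [0.4, -0.6, -1.5]
grip_width: 0.331
```

```bash
python3 - <<'E'
from h import *
T=avg(8);d=shot("wrist");d["T"]=T@d["tool_from_camera"];plan(.4485,.2694,.049,-2.7,T)
b=np.array([.4485,.2694]);a=-.0472;r=np.array([[np.cos(a),-np.sin(a)],[np.sin(a),np.cos(a)]])
o=d["image"][80:340,170:390,::-1].copy()
for p in [(.022,.045),(.022,-.045),(-.022,-.045),(-.022,.045)]:
    q=proj(d,np.r_[b+r@np.array(p),.054])[0]-[170,80];cv2.drawMarker(o,(int(round(q[0])),int(round(q[1]))),(0,0,255),cv2.MARKER_CROSS,7,1)
cv2.imwrite("pics/p1.png",cv2.resize(o,None,fx=2.3,fy=2.3,interpolation=cv2.INTER_CUBIC))
E
```

```text
sd mm [0.2158 0.6834 0.0272] t 11.9833 F [-1.0073  0.2936 -1.9128] w 0.33081419332681167
pos [0.4487 0.2707 0.1179] turn/4deg [ 0.0059 -0.0004 -0.0109] lin/30mm [ 0.0031 -0.0434  2.2982]
```

View pics/p1.png

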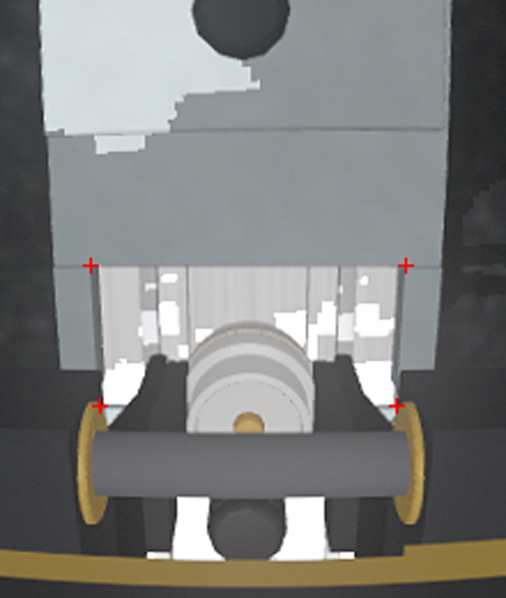

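Picture: the load hangs centred and upright over the port, and the predicted corners match the window within about 1 mm. Descending.

Call:
move_arm([
  {"linear":[0,-0.05,0.3],"turn":[0,0,0],"claw":0.8},
  {"linear":[0,0,0.3],"turn":[0,0,0],"claw":0.8},
  {"linear":[0,0,0.3],"turn":[0,0,0],"claw":0.8},
  {"linear":[0,0,0.3],"turn":[0,0,0],"claw":0.8},
  {"linear":[0,0,0.3],"turn":[0,0,0],"claw":0.8},
  {"linear":[0,0,0.2],"turn":[0,0,0],"claw":0.8},
  {"linear":[0,0,0.2],"turn":[0,0,0],"claw":0.8},
  {"linear":[0,0,0.15],"turn":[0,0,0],"claw":0.8},
  {"linear":[0,0,0.1],"turn":[0,0,0],"claw":0.8},
  {"linear":[0,0,0.1],"turn":[0,0,0],"claw":0.8},
  {"linear":[0,0,0.05],"turn":[0,0,0],"claw":0.8},
  {"linear":[0,0,0],"turn":[0,0,0],"claw":0.8},
  {"linear":[0,0,0],"turn":[0,0,0],"claw":0.8},
])

```text
time: 13.12
position: [0.449, 0.2686, 0.0492]
tool_rot: [0.076, 3.14, 0.001]
ft_force: [0.3, -0.7, -1.3]
grip_width: 0.334
```

Call:
move_arm([
  {"linear":[0,0,0.02],"turn":[0,0,0],"claw":0.7},
  {"linear":[0,0,0],"turn":[0,0,0],"claw":0.42},
  {"linear":[0,0,0],"turn":[0,0,0],"claw":0.42},
  {"linear":[0,0,0],"turn":[0,0,0],"claw":0.42},
  {"linear":[0,0,-0.1],"turn":[0,0,0],"claw":0.42},
  {"linear":[0,0,-0.3],"turn":[0,0,0],"claw":0.42},
  {"linear":[0,0,-0.5],"turn":[0,0,0],"claw":0.42},
  {"linear":[0,0,-0.5],"turn":[0,0,0],"claw":0.42},
  {"linear":[0,0,-0.5],"turn":[0,0,0],"claw":0.42},
  {"linear":[0,0,-0.5],"turn":[0,0,0],"claw":0.42},
  {"linear":[-0.47,0,0],"turn":[0,0,0],"claw":0.42},
  {"linear":[-0.47,0,0],"turn":[0,0,0],"claw":0.42},
  {"linear":[-0.47,0,0],"turn":[0,0,0],"claw":0.42},
  {"linear":[-0.46,0,0],"turn":[0,0,0],"claw":0.42},
  {"linear":[0,0,0],"turn":[0,0,0],"claw":0.42},
  {"linear":[0,0,0],"turn":[0,0,0],"claw":0.42},
])

```text
time: 14.45
position: [0.5051, 0.2656, 0.1209]
tool_rot: [0.078, 3.14, 0.0]
ft_force: [0.2, 0.8, 0.6]
grip_width: 0.584
```

```bash
cat >> h.py <<'E'
B=np.array([.4485,.2692]);A=-.0475;RM=np.array([[np.cos(A),-np.sin(A)],[np.sin(A),np.cos(A)]])
def mag(x,y=0): return B+RM@np.array([x,y])
E
python3 - <<'E'
from h import *
T=avg(8);plan(*mag(.056),.068,-2.72,T)
d=shot("wrist");d["T"]=T@d["tool_from_camera"]
cv2.imwrite("pics/p2.png",cv2.resize(d["image"][80:340,170:390,::-1],None,fx=2.3,fy=2.3,interpolation=cv2.INTER_CUBIC))
t,L=loads();print(np.array(L))
E
```

```text
sd mm [0.3759 0.1684 0.1268] t 14.8 F [-0.4868  0.1013 -0.0148] w 0.5819098134591492
pos [0.5042 0.266  0.1206] turn/4deg [ 0.0026 -0.005  -0.01  ] lin/30mm [-0.007   0.0189  1.7524]
[[0.5621 0.3867 0.03  ]
 [0.5007 0.4574 0.03  ]
 [0.488  0.389  0.03  ]]
```

View pics/p2.png

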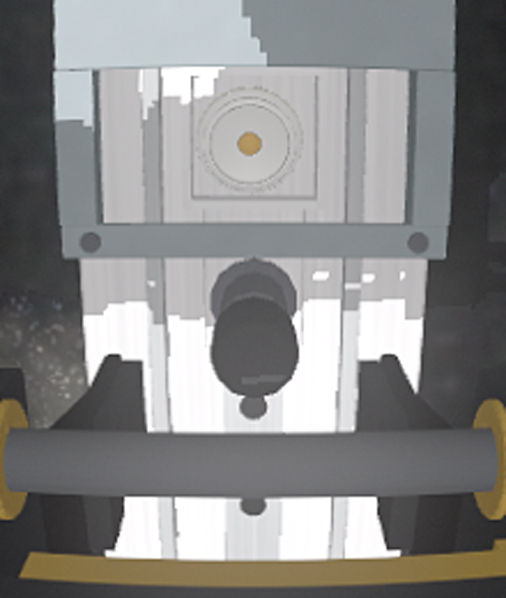

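Load 1 stands upright and centred in pocket 1, at picture pixel (249,143). The plunger knob lies midway between the fingers. Gripping it.

Call:
move_arm([
  {"linear":[-0.01,0.02,0.4],"turn":[0,0,0],"claw":0.42},
  {"linear":[0,0,0.4],"turn":[0,0,0],"claw":0.42},
  {"linear":[0,0,0.4],"turn":[0,0,0],"claw":0.42},
  {"linear":[0,0,0.35],"turn":[0,0,0],"claw":0.42},
  {"linear":[0,0,0.2],"turn":[0,0,0],"claw":0.42},
  {"linear":[0,0,0],"turn":[0,0,0],"claw":0.9},
  {"linear":[0,0,0],"turn":[0,0,0],"claw":0.9},
  {"linear":[0,0,0],"turn":[0,0,0],"claw":0.9},
  {"linear":[0,0,0],"turn":[0,0,0],"claw":0.9},
  {"linear":[0,0,0],"turn":[0,0,0],"claw":0.9},
  {"linear":[0,0,0],"turn":[0,0,0],"claw":0.9},
  {"linear":[0,0,0],"turn":[0,0,0],"claw":0.9},
  {"linear":[0,0,0],"turn":[0,0,0],"claw":0.9},
], grip_force=50)

```text
time: 15.98
position: [0.5056, 0.267, 0.0686]
tool_rot: [0.076, 3.139, 0.002]
ft_force: [0.7, 1.8, 2.0]
grip_width: 0.263
```

Call:
move_arm([
  {"linear":[0,0,-0.1],"turn":[0,0,0],"claw":0.9},
  {"linear":[0,0,-0.1],"turn":[0,0,0],"claw":0.9},
  {"linear":[0,0,-0.1],"turn":[0,0,0],"claw":0.9},
  {"linear":[0,0,-0.1],"turn":[0,0,0],"claw":0.9},
  {"linear":[0,0,-0.05],"turn":[0,0,0],"claw":0.9},
  {"linear":[0,0,0],"turn":[0,0,0],"claw":0.9},
  {"linear":[0,0,0],"turn":[0,0,0],"claw":0.9},
])

```text
time: 16.57
position: [0.5046, 0.267, 0.0808]
tool_rot: [-0.075, -3.14, -0.001]
ft_force: [2.6, 4.7, -8.8]
grip_width: 0.26
```

Call:
move_arm([
  {"linear":[-0.1,0,0],"turn":[0,0,0],"claw":0.9},
  {"linear":[-0.2,0,0],"turn":[0,0,0],"claw":0.9},
  {"linear":[-0.2,0,0],"turn":[0,0,0],"claw":0.9},
  {"linear":[-0.2,0,0],"turn":[0,0,0],"claw":0.9},
  {"linear":[-0.2,0,0],"turn":[0,0,0],"claw":0.9},
  {"linear":[-0.2,0,0],"turn":[0,0,0],"claw":0.9},
  {"linear":[-0.2,0,0],"turn":[0,0,0],"claw":0.9},
  {"linear":[-0.13,0,0],"turn":[0,0,0],"claw":0.9},
  {"linear":[0,0,0],"turn":[0,0,0],"claw":0.9},
  {"linear":[0,0,0],"turn":[0,0,0],"claw":0.9},
  {"linear":[0,0,0],"turn":[0,0,0],"claw":0.9},
])

```text
time: 17.48
position: [0.5466, 0.2649, 0.0802]
tool_rot: [-0.075, -3.138, 0.0]
ft_force: [1.8, 5.2, -9.2]
grip_width: 0.264
```

```bash
python3 - <<'E'
from h import *
T=avg(6);plan(*mag(.099),.0688,-2.72,T)
E
```

```text
sd mm [0.0112 0.0207 0.0396] t 17.7333 F [  0.9863   4.7024 -10.1445] w 0.25906190514805927
pos [0.5466 0.2649 0.0802] turn/4deg [-0.0029 -0.038  -0.0041] lin/30mm [-0.0265 -0.0115  0.3812]
```

Call:
move_arm([
  {"linear":[-0.03,0,0.1],"turn":[0,0,0],"claw":0.9},
  {"linear":[0,0,0.1],"turn":[0,0,0],"claw":0.9},
  {"linear":[0,0,0.1],"turn":[0,0,0],"claw":0.9},
  {"linear":[0,0,0.08],"turn":[0,0,0],"claw":0.9},
  {"linear":[0,0,0],"turn":[0,0,0],"claw":0.9},
  {"linear":[0,0,0],"turn":[0,0,0],"claw":0.42},
  {"linear":[0,0,0],"turn":[0,0,0],"claw":0.42},
  {"linear":[0,0,0],"turn":[0,0,0],"claw":0.42},
  {"linear":[0,0,0],"turn":[0,0,0],"claw":0.42},
  {"linear":[0,0,-0.4],"turn":[0,0,0],"claw":0.42},
  {"linear":[0,0,-0.6],"turn":[0,0,0],"claw":0.35},
  {"linear":[0,0,-0.8],"turn":[0,0,0],"claw":0.35},
  {"linear":[0,0,-0.8],"turn":[0,0,0],"claw":0.35},
  {"linear":[0.3,0,-0.8],"turn":[0,0,0],"claw":0.35},
  {"linear":[0.5,0.2,-0.8],"turn":[0,0,0],"claw":0.35},
  {"linear":[0.5,0.4,0],"turn":[0,0,0],"claw":0.35},
  {"linear":[0.5,0.4,0],"turn":[0,0,0],"claw":0.35},
  {"linear":[0,0,0],"turn":[0,0,0],"claw":0.35},
  {"linear":[0,0,0],"turn":[0,0,0],"claw":0.35},
])

```text
time: 19.32
position: [0.4962, 0.2975, 0.1973]
tool_rot: [0.073, 3.139, 0.001]
ft_force: [0.3, -0.7, -0.6]
grip_width: 0.649
```

```bash
python3 - <<'E'
from h import *
T=avg(6);print(T[:3,3])
d=shot("wrist");d["T"]=T@d["tool_from_camera"];t,L=loads();print(np.array(L))
o=d["image"][:,:,::-1].copy()
for p in [np.r_[mag(.099),.074],np.r_[.4873,.3865,.032],np.r_[mag(-.022,.045),.054],np.r_[mag(.043),.046]]:
    q=proj(d,p)[0];cv2.drawMarker(o,tuple(int(round(v)) for v in q),(0,0,255),cv2.MARKER_CROSS,9,1)
w=cv2.resize(o[90:350,130:470],None,fx=1.6,fy=1.6,interpolation=cv2.INTER_CUBIC)
u=cv2.resize(t["image"][150:280,190:330,::-1],(256,416))[:,:]
cv2.imwrite("pics/w3.png",np.hstack([w,u]));np.savez("w3.npz",T=d["T"],K=d["K"])
E
```

```text
sd mm [0.4544 0.7045 0.4794] t 19.5667 F [-0.3281  0.597  -0.9096] w 0.6456705340729674
[0.4971 0.296  0.1965]
[[0.5007 0.4574 0.03  ]
 [0.4898 0.3871 0.03  ]]
```

View pics/w3.png

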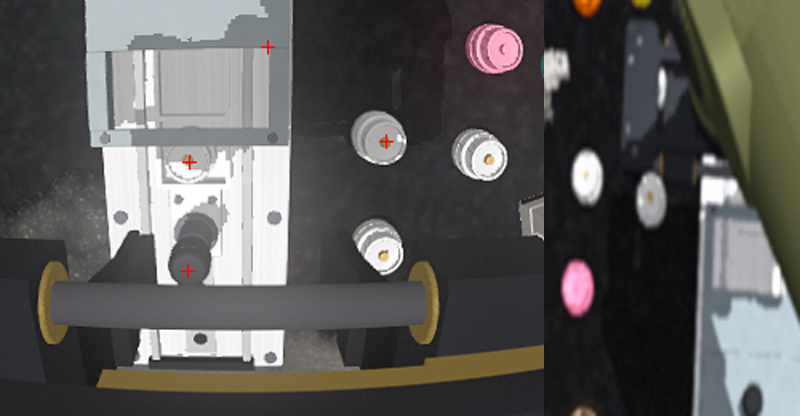

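Shuttle is at notch 2: the predicted marks sit on load 1 and the plunger knob, and an empty pocket lies under the port. Load B is on its mark at (386,141).

```bash
python3 - <<'E'
from h import *
plan(.4873,.3865,.034,-2.72,avg(6))
E
```

```text
sd mm [0.1658 0.2357 0.0258] t 19.9167 F [ 0.3185  0.3553 -0.122 ] w 0.6451760002185382
pos [0.4967 0.2964 0.1958] turn/4deg [-0.0042 -0.0014 -0.0268] lin/30mm [0.4556 2.9852 5.3939]
```

Call:
move_arm([
  {"linear":[0.11,0.75,0],"turn":[0,0,0],"claw":0.35},
  {"linear":[0.11,0.75,0],"turn":[0,0,0],"claw":0.35},
  {"linear":[0.11,0.75,0],"turn":[0,0,0],"claw":0.35},
  {"linear":[0.11,0.75,0],"turn":[0,0,0],"claw":0.35},
  {"linear":[0,0,0.7],"turn":[0,0,0],"claw":0.35},
  {"linear":[0,0,0.7],"turn":[0,0,0],"claw":0.35},
  {"linear":[0,0,0.7],"turn":[0,0,0],"claw":0.35},
  {"linear":[0,0,0.7],"turn":[0,0,0],"claw":0.35},
  {"linear":[0,0,0.7],"turn":[0,0,0],"claw":0.35},
  {"linear":[0,0,0.7],"turn":[0,0,0],"claw":0.35},
  {"linear":[0,0,0.6],"turn":[0,0,0],"claw":0.35},
  {"linear":[0,0,0.4],"turn":[0,0,0],"claw":0.35},
  {"linear":[0,0,0.19],"turn":[0,0,0],"claw":0.35},
  {"linear":[0,0,0],"turn":[0,0,0],"claw":0.8},
  {"linear":[0,0,0],"turn":[0,0,0],"claw":0.8},
  {"linear":[0,0,0],"turn":[0,0,0],"claw":0.8},
  {"linear":[0,0,0],"turn":[0,0,0],"claw":0.8},
  {"linear":[0,0,0],"turn":[0,0,0],"claw":0.8},
  {"linear":[0,0,0],"turn":[0,0,0],"claw":0.8},
  {"linear":[0,0,0],"turn":[0,0,0],"claw":0.8},
], grip_force=30)

```text
time: 21.58
position: [0.4882, 0.3876, 0.0354]
tool_rot: [0.077, 3.139, 0.002]
ft_force: [-0.5, -0.7, 5.2]
grip_width: 0.335
```

Call:
move_arm([
  {"linear":[0,0,0],"turn":[0,0,0],"claw":0.8},
  {"linear":[0,0,0],"turn":[0,0,0],"claw":0.8},
  {"linear":[0,0,-0.1],"turn":[0,0,0],"claw":0.8},
  {"linear":[0,0,-0.3],"turn":[0,0,0],"claw":0.8},
  {"linear":[0,0,-0.5],"turn":[0,0,0],"claw":0.8},
  {"linear":[0,0,-0.6],"turn":[0,0,0],"claw":0.8},
  {"linear":[0,0,-0.6],"turn":[0,0,0],"claw":0.8},
  {"linear":[0,0,-0.5],"turn":[0,0,0],"claw":0.8},
  {"linear":[0,0,-0.2],"turn":[0,0,0],"claw":0.8},
  {"linear":[0,0,0],"turn":[0,0,0],"claw":0.8},
])

```text
time: 22.42
position: [0.4884, 0.3881, 0.1202]
tool_rot: [0.076, 3.138, 0.004]
ft_force: [0.8, -0.6, -0.6]
grip_width: 0.335
```

```bash
cat >> h.py <<'E'
def held(d):
    """load outline in hand: far edge row / side columns -> offset of load from tool axis (mm)"""
    hsv=cv2.cvtColor(d["image"],cv2.COLOR_RGB2HSV)
    e={**d,"T":d["tool_from_camera"]}
    g=cv2.cvtColor(d["image"],cv2.COLOR_RGB2GRAY).astype(int)
    col=g[190:275,270:290].mean(1);r=190+np.argmax(np.diff(col))+1
    print("far edge row",r,"model x=17mm,z=.030:",proj(e,[.017,0,.030])[0,1],"-> dx mm",(proj(e,[.017,0,.030])[0,1]-r)/1.72)
    m=(g[245:258,200:360].mean(0)>110).nonzero()[0]+200;m=m[(m>245)&(m<312)];print("cols",m.min(),m.max(),"mid",(m.min()+m.max())/2,"model",proj(e,[0,0,.02])[0,0])
E
python3 - <<'E'
from h import *
T=avg(6);d=shot("wrist");held(d);plan(*mag(0),.1179,-2.72,T)
E
```

```text
sd mm [0.561  0.4846 1.2241] t 22.6667 F [-0.8597  0.2144 -0.7129] w 0.3415502739990085
far edge row 220 model x=17mm,z=.030: 218.89146283051042 -> dx mm -0.6444983543544068
cols 251 306 mid 278.5 model 279.22975776143284
pos [0.4873 0.3872 0.1179] turn/4deg [-0.0047 -0.0064 -0.0149] lin/30mm [ 1.1052 -3.9905 -0.0007]
```

Call:
move_arm([
  {"linear":[0.16,-0.57,0],"turn":[0,0,0],"claw":0.8},
  {"linear":[0.16,-0.57,0],"turn":[0,0,0],"claw":0.8},
  {"linear":[0.16,-0.57,0],"turn":[0,0,0],"claw":0.8},
  {"linear":[0.16,-0.57,0],"turn":[0,0,0],"claw":0.8},
  {"linear":[0.16,-0.57,0],"turn":[0,0,0],"claw":0.8},
  {"linear":[0.16,-0.57,0],"turn":[0,0,0],"claw":0.8},
  {"linear":[0.14,-0.57,0],"turn":[0,0,0],"claw":0.8},
  {"linear":[0,0,0],"turn":[0,0,0],"claw":0.8},
  {"linear":[0,0,0],"turn":[0,0,0],"claw":0.8},
])

```text
time: 23.47
position: [0.4486, 0.2685, 0.1179]
tool_rot: [-0.079, -3.14, 0.0]
ft_force: [-0.0, 0.8, -1.1]
grip_width: 0.335
```

```bash
python3 - <<'E'
from h import *
T=avg(10);plan(*mag(0),.049,-2.72,T)
E
```

```text
sd mm [0.0599 0.5354 0.0799] t 23.9167 F [ 0.996  -0.8848 -1.1327] w 0.3347715299729849
pos [0.4488 0.2699 0.1181] turn/4deg [ 0.0025 -0.0005 -0.0087] lin/30mm [ 0.0092 -0.0245  2.3042]
```

Descend, release, rise, and go to the plunger knob (now 99 mm from the port).

Call:
move_arm([
  {"linear":[0.01,-0.02,0.3],"turn":[0,0,0],"claw":0.8},
  {"linear":[0,0,0.3],"turn":[0,0,0],"claw":0.8},
  {"linear":[0,0,0.3],"turn":[0,0,0],"claw":0.8},
  {"linear":[0,0,0.3],"turn":[0,0,0],"claw":0.8},
  {"linear":[0,0,0.3],"turn":[0,0,0],"claw":0.8},
  {"linear":[0,0,0.2],"turn":[0,0,0],"claw":0.8},
  {"linear":[0,0,0.2],"turn":[0,0,0],"claw":0.8},
  {"linear":[0,0,0.15],"turn":[0,0,0],"claw":0.8},
  {"linear":[0,0,0.1],"turn":[0,0,0],"claw":0.8},
  {"linear":[0,0,0.1],"turn":[0,0,0],"claw":0.8},
  {"linear":[0,0,0.07],"turn":[0,0,0],"claw":0.8},
  {"linear":[0,0,0],"turn":[0,0,0],"claw":0.8},
  {"linear":[0,0,0],"turn":[0,0,0],"claw":0.8},
])

```text
time: 25.0
position: [0.4491, 0.2689, 0.0493]
tool_rot: [0.077, 3.14, 0.001]
ft_force: [-0.5, -1.1, 2.1]
grip_width: 0.337
```

Call:
move_arm([
  {"linear":[0,0,0],"turn":[0,0,0],"claw":0.7},
  {"linear":[0,0,0],"turn":[0,0,0],"claw":0.42},
  {"linear":[0,0,0],"turn":[0,0,0],"claw":0.42},
  {"linear":[0,0,0],"turn":[0,0,0],"claw":0.42},
  {"linear":[0,0,-0.1],"turn":[0,0,0],"claw":0.42},
  {"linear":[0,0,-0.3],"turn":[0,0,0],"claw":0.42},
  {"linear":[0,0,-0.5],"turn":[0,0,0],"claw":0.42},
  {"linear":[0,0,-0.5],"turn":[0,0,0],"claw":0.42},
  {"linear":[0,0,-0.5],"turn":[0,0,0],"claw":0.42},
  {"linear":[0,0,-0.5],"turn":[0,0,0],"claw":0.42},
  {"linear":[-0.66,0,0],"turn":[0,0,0],"claw":0.42},
  {"linear":[-0.66,0,0],"turn":[0,0,0],"claw":0.42},
  {"linear":[-0.66,0,0],"turn":[0,0,0],"claw":0.42},
  {"linear":[-0.66,0,0],"turn":[0,0,0],"claw":0.42},
  {"linear":[-0.66,0,0],"turn":[0,0,0],"claw":0.42},
  {"linear":[0,0,0],"turn":[0,0,0],"claw":0.42},
  {"linear":[0,0,0],"turn":[0,0,0],"claw":0.42},
])

```text
time: 26.42
position: [0.5481, 0.2636, 0.121]
tool_rot: [0.078, 3.14, -0.0]
ft_force: [-0.2, -0.2, -0.7]
grip_width: 0.58
```

```bash
python3 - <<'E'
from h import *
T=avg(8);plan(*mag(.099),.068,-2.72,T)
d=shot("wrist");d["T"]=T@d["tool_from_camera"];o=d["image"][:,:,::-1].copy()
for p in [np.r_[mag(.099),.074],np.r_[mag(.0),.046],np.r_[mag(.043),.046]]:
    q=proj(d,p)[0];cv2.drawMarker(o,tuple(int(round(v)) for v in q),(0,0,255),cv2.MARKER_CROSS,9,1)
cv2.imwrite("pics/p3.png",cv2.resize(o[40:340,170:390],None,fx=1.8,fy=1.8,interpolation=cv2.INTER_CUBIC))
t,L=loads();print(np.array(L))
E
```

```text
sd mm [0.5376 0.2885 0.0699] t 26.7667 F [ 0.4027 -0.6147  0.0503] w 0.5801865258842173
pos [0.5468 0.2643 0.1209] turn/4deg [ 0.0033 -0.0053 -0.0098] lin/30mm [-0.019   0.0084  1.7626]
[[0.5639 0.3882 0.03  ]
 [0.5007 0.4574 0.03  ]]
```

View pics/p3.png

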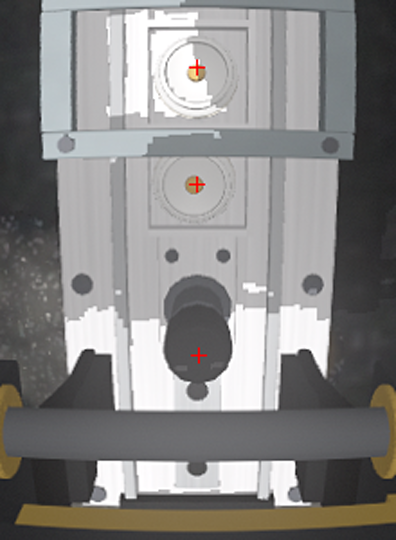

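Both loads sit in their pockets on the predicted marks (197,70) and (197,184), and the knob is between the fingers. Indexing to notch 3.

Call:
move_arm([
  {"linear":[-0.02,0.01,0.4],"turn":[0,0,0],"claw":0.42},
  {"linear":[0,0,0.4],"turn":[0,0,0],"claw":0.42},
  {"linear":[0,0,0.4],"turn":[0,0,0],"claw":0.42},
  {"linear":[0,0,0.35],"turn":[0,0,0],"claw":0.42},
  {"linear":[0,0,0.21],"turn":[0,0,0],"claw":0.42},
  {"linear":[0,0,0],"turn":[0,0,0],"claw":0.9},
  {"linear":[0,0,0],"turn":[0,0,0],"claw":0.9},
  {"linear":[0,0,0],"turn":[0,0,0],"claw":0.9},
  {"linear":[0,0,0],"turn":[0,0,0],"claw":0.9},
  {"linear":[0,0,0],"turn":[0,0,0],"claw":0.9},
  {"linear":[0,0,0],"turn":[0,0,0],"claw":0.9},
  {"linear":[0,0,0],"turn":[0,0,0],"claw":0.9},
  {"linear":[0,0,0],"turn":[0,0,0],"claw":0.9},
], grip_force=50)

```text
time: 27.95
position: [0.5485, 0.2649, 0.0686]
tool_rot: [0.076, 3.139, 0.002]
ft_force: [-0.1, 1.2, 2.5]
grip_width: 0.261
```

Call:
move_arm([
  {"linear":[0,0,-0.1],"turn":[0,0,0],"claw":0.9},
  {"linear":[0,0,-0.1],"turn":[0,0,0],"claw":0.9},
  {"linear":[0,0,-0.1],"turn":[0,0,0],"claw":0.9},
  {"linear":[0,0,-0.1],"turn":[0,0,0],"claw":0.9},
  {"linear":[0,0,-0.05],"turn":[0,0,0],"claw":0.9},
  {"linear":[0,0,0],"turn":[0,0,0],"claw":0.9},
  {"linear":[0,0,0],"turn":[0,0,0],"claw":0.9},
])

```text
time: 28.53
position: [0.547, 0.2649, 0.0809]
tool_rot: [-0.075, -3.139, -0.0]
ft_force: [0.6, 5.1, -9.0]
grip_width: 0.26
```

Call:
move_arm([
  {"linear":[-0.1,0,0],"turn":[0,0,0],"claw":0.9},
  {"linear":[-0.2,0,0],"turn":[0,0,0],"claw":0.9},
  {"linear":[-0.2,0,0],"turn":[0,0,0],"claw":0.9},
  {"linear":[-0.2,0,0],"turn":[0,0,0],"claw":0.9},
  {"linear":[-0.2,0,0],"turn":[0,0,0],"claw":0.9},
  {"linear":[-0.2,0,0],"turn":[0,0,0],"claw":0.9},
  {"linear":[-0.2,0,0],"turn":[0,0,0],"claw":0.9},
  {"linear":[-0.15,0,0],"turn":[0,0,0],"claw":0.9},
  {"linear":[0,0,0],"turn":[0,0,0],"claw":0.9},
  {"linear":[0,0,0],"turn":[0,0,0],"claw":0.9},
  {"linear":[0,0,0],"turn":[0,0,0],"claw":0.9},
])

```text
time: 29.45
position: [0.5908, 0.2627, 0.0806]
tool_rot: [-0.075, -3.139, -0.0]
ft_force: [1.1, 5.4, -9.8]
grip_width: 0.261
```

```bash
python3 - <<'E'
from h import *
T=avg(6);plan(*mag(.142),.0688,-2.72,T)
E
```

```text
sd mm [0.0061 0.0161 0.021 ] t 29.7 F [ 2.6108  4.7683 -9.2215] w 0.2585137221992756
pos [0.5907 0.2627 0.0806] turn/4deg [ 0.0015 -0.0193 -0.0074] lin/30mm [ 0.0131 -0.0087  0.3941]
```

Call:
move_arm([
  {"linear":[0,0,0.1],"turn":[0,0,0],"claw":0.9},
  {"linear":[0,0,0.1],"turn":[0,0,0],"claw":0.9},
  {"linear":[0,0,0.1],"turn":[0,0,0],"claw":0.9},
  {"linear":[0,0,0.1],"turn":[0,0,0],"claw":0.9},
  {"linear":[0,0,0],"turn":[0,0,0],"claw":0.9},
  {"linear":[0,0,0],"turn":[0,0,0],"claw":0.42},
  {"linear":[0,0,0],"turn":[0,0,0],"claw":0.42},
  {"linear":[0,0,0],"turn":[0,0,0],"claw":0.42},
  {"linear":[0,0,0],"turn":[0,0,0],"claw":0.42},
  {"linear":[0,0,-0.4],"turn":[0,0,0],"claw":0.42},
  {"linear":[0,0,-0.6],"turn":[0,0,0],"claw":0.35},
  {"linear":[0,0,-0.8],"turn":[0,0,0],"claw":0.35},
  {"linear":[0,0,-0.8],"turn":[0,0,0],"claw":0.35},
  {"linear":[0,0,-0.8],"turn":[0,0,0],"claw":0.35},
  {"linear":[0,0.3,-0.8],"turn":[0,0,0],"claw":0.35},
  {"linear":[0,0.5,0],"turn":[0,0,0],"claw":0.35},
  {"linear":[0,0.5,0],"turn":[0,0,0],"claw":0.35},
  {"linear":[0,0,0],"turn":[0,0,0],"claw":0.35},
  {"linear":[0,0,0],"turn":[0,0,0],"claw":0.35},
])

```text
time: 31.28
position: [0.5921, 0.3023, 0.194]
tool_rot: [-0.072, -3.138, 0.002]
ft_force: [0.7, 0.3, -0.1]
grip_width: 0.65
```

```bash
python3 - <<'E'
from h import *
T=avg(8);plan(.5622,.3868,.034,-2.72,T)
d=shot("wrist");d["T"]=T@d["tool_from_camera"];t,L=loads();print(np.array(L))
o=d["image"][:,:,::-1].copy()
for p in [np.r_[mag(.142),.074],np.r_[.5622,.3868,.032],np.r_[.5008,.4577,.032],np.r_[mag(.043),.046],np.r_[mag(.086),.046]]:
    q=proj(d,p)[0];cv2.drawMarker(o,tuple(int(round(v)) for v in q),(0,0,255),cv2.MARKER_CROSS,9,1)
w=cv2.resize(o[90:350,130:470],None,fx=1.6,fy=1.6,interpolation=cv2.INTER_CUBIC)
u=cv2.resize(t["image"][150:280,190:330,::-1],(256,416))[:,:]
cv2.imwrite("pics/w4.png",np.hstack([w,u]))
E
```

```text
sd mm [0.4478 0.8002 0.4336] t 31.6333 F [ 0.1408 -0.5727 -0.4563] w 0.6513788200583976
pos [0.593  0.3003 0.1943] turn/4deg [-0.0226 -0.0203 -0.02  ] lin/30mm [1.1609 2.8299 5.3437]
[[0.5649 0.3896 0.03  ]
 [0.5007 0.4575 0.03  ]]
```

View pics/w4.png

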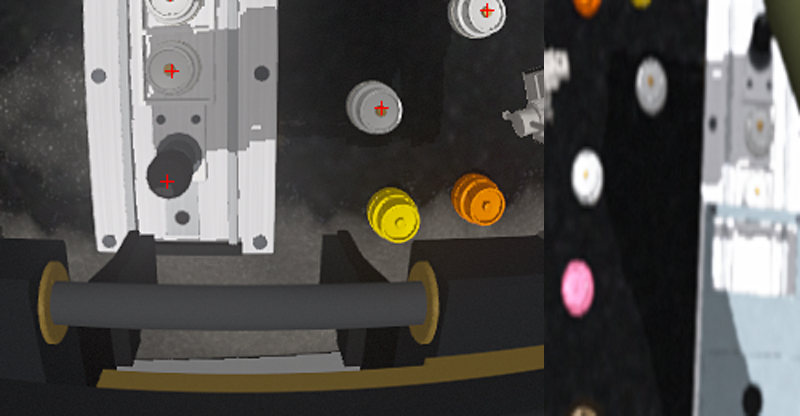

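Notch 3 reached: loads 1 and 2 are at the predicted marks and an empty pocket is under the port. Load C is at (380,110), on its mark within about 1.5 mm, and clear of the yellow one.

Call:
move_arm([
  {"linear":[0.28,0.71,0],"turn":[0,0,0],"claw":0.35},
  {"linear":[0.28,0.71,0],"turn":[0,0,0],"claw":0.35},
  {"linear":[0.28,0.71,0],"turn":[0,0,0],"claw":0.35},
  {"linear":[0.29,0.71,0],"turn":[0,0,0],"claw":0.35},
  {"linear":[0,0,0.7],"turn":[0,0,0],"claw":0.35},
  {"linear":[0,0,0.7],"turn":[0,0,0],"claw":0.35},
  {"linear":[0,0,0.7],"turn":[0,0,0],"claw":0.35},
  {"linear":[0,0,0.7],"turn":[0,0,0],"claw":0.35},
  {"linear":[0,0,0.7],"turn":[0,0,0],"claw":0.35},
  {"linear":[0,0,0.7],"turn":[0,0,0],"claw":0.35},
  {"linear":[0,0,0.6],"turn":[0,0,0],"claw":0.35},
  {"linear":[0,0,0.4],"turn":[0,0,0],"claw":0.35},
  {"linear":[0,0,0.14],"turn":[0,0,0],"claw":0.35},
  {"linear":[0,0,0],"turn":[0,0,0],"claw":0.8},
  {"linear":[0,0,0],"turn":[0,0,0],"claw":0.8},
  {"linear":[0,0,0],"turn":[0,0,0],"claw":0.8},
  {"linear":[0,0,0],"turn":[0,0,0],"claw":0.8},
  {"linear":[0,0,0],"turn":[0,0,0],"claw":0.8},
  {"linear":[0,0,0],"turn":[0,0,0],"claw":0.8},
  {"linear":[0,0,0],"turn":[0,0,0],"claw":0.8},
], grip_force=30)

```text
time: 33.4
position: [0.5642, 0.3883, 0.0364]
tool_rot: [0.076, 3.139, 0.002]
ft_force: [-0.3, -0.7, 4.4]
grip_width: 0.338
```

Call:
move_arm([
  {"linear":[0,0,0],"turn":[0,0,0],"claw":0.8},
  {"linear":[0,0,0],"turn":[0,0,0],"claw":0.8},
  {"linear":[0,0,-0.1],"turn":[0,0,0],"claw":0.8},
  {"linear":[0,0,-0.3],"turn":[0,0,0],"claw":0.8},
  {"linear":[0,0,-0.5],"turn":[0,0,0],"claw":0.8},
  {"linear":[0,0,-0.6],"turn":[0,0,0],"claw":0.8},
  {"linear":[0,0,-0.6],"turn":[0,0,0],"claw":0.8},
  {"linear":[0,0,-0.5],"turn":[0,0,0],"claw":0.8},
  {"linear":[0,0,-0.2],"turn":[0,0,0],"claw":0.8},
  {"linear":[0,0,0],"turn":[0,0,0],"claw":0.8},
])

```text
time: 34.23
position: [0.5644, 0.3885, 0.1212]
tool_rot: [0.076, 3.138, 0.003]
ft_force: [0.4, -0.6, -1.0]
grip_width: 0.335
```

```bash
python3 - <<'E'
from h import *
T=avg(6);d=shot("wrist");held(d);plan(*mag(0),.1179,-2.72,T)
E
```

```text
sd mm [0.6107 0.4107 1.3258] t 34.4833 F [ 0.339  -0.0702 -1.9943] w 0.3349173502703042
far edge row 220 model x=17mm,z=.030: 218.89167205319086 -> dx mm -0.6443767132611282
cols 252 305 mid 278.5 model 279.2296831497024
pos [0.5633 0.3877 0.1187] turn/4deg [-0.0061 -0.0083 -0.0153] lin/30mm [ 3.6344 -4.1271  0.0267]
```

Call:
move_arm([
  {"linear":[0.45,-0.52,0],"turn":[0,0,0],"claw":0.8},
  {"linear":[0.45,-0.52,0],"turn":[0,0,0],"claw":0.8},
  {"linear":[0.45,-0.52,0],"turn":[0,0,0],"claw":0.8},
  {"linear":[0.45,-0.52,0],"turn":[0,0,0],"claw":0.8},
  {"linear":[0.45,-0.52,0],"turn":[0,0,0],"claw":0.8},
  {"linear":[0.45,-0.52,0],"turn":[0,0,0],"claw":0.8},
  {"linear":[0.45,-0.51,0],"turn":[0,0,0],"claw":0.8},
  {"linear":[0.45,-0.49,0],"turn":[0,0,0],"claw":0.8},
  {"linear":[0,0,0],"turn":[0,0,0],"claw":0.8},
  {"linear":[0,0,0],"turn":[0,0,0],"claw":0.8},
  {"linear":[0,0,0],"turn":[0,0,0],"claw":0.8},
])

```text
time: 35.45
position: [0.4501, 0.2702, 0.1192]
tool_rot: [0.076, 3.14, 0.001]
ft_force: [0.6, 0.2, -0.5]
grip_width: 0.336
```

```bash
python3 - <<'E'
from h import *
T=avg(10);plan(*mag(0),.049,-2.72,T);held(shot("wrist"))
E
```

```text
sd mm [0.1654 0.2172 0.0865] t 35.9 F [-0.9293  0.5437 -0.7688] w 0.3380731430596289
pos [0.4501 0.2701 0.1191] turn/4deg [ 0.002   0.0035 -0.0114] lin/30mm [ 0.0508 -0.0335  2.3366]
far edge row 194 model x=17mm,z=.030: 218.89055868467443 -> dx mm 14.47125504922932
cols 251 306 mid 278.5 model 279.2289344146622
```

Call:
move_arm([
  {"linear":[0.05,-0.03,0.3],"turn":[0,0,0],"claw":0.8},
  {"linear":[0,0,0.3],"turn":[0,0,0],"claw":0.8},
  {"linear":[0,0,0.3],"turn":[0,0,0],"claw":0.8},
  {"linear":[0,0,0.3],"turn":[0,0,0],"claw":0.8},
  {"linear":[0,0,0.3],"turn":[0,0,0],"claw":0.8},
  {"linear":[0,0,0.2],"turn":[0,0,0],"claw":0.8},
  {"linear":[0,0,0.2],"turn":[0,0,0],"claw":0.8},
  {"linear":[0,0,0.15],"turn":[0,0,0],"claw":0.8},
  {"linear":[0,0,0.1],"turn":[0,0,0],"claw":0.8},
  {"linear":[0,0,0.1],"turn":[0,0,0],"claw":0.8},
  {"linear":[0,0,0.07],"turn":[0,0,0],"claw":0.8},
  {"linear":[0,0,0],"turn":[0,0,0],"claw":0.8},
  {"linear":[0,0,0],"turn":[0,0,0],"claw":0.8},
])

```text
time: 37.03
position: [0.4489, 0.2689, 0.0503]
tool_rot: [0.076, 3.139, 0.001]
ft_force: [0.3, -1.1, 3.4]
grip_width: 0.338
```

```bash
python3 - <<'E'
from h import *
avg(3);print(pose()[:3,3])
E
```

```text
sd mm [0.0102 0.0186 0.0106] t 37.1333 F [ 0.4612 -1.1081  3.6464] w 0.3364870257935463
[0.4488 0.2689 0.0503]
```

Floor contact is consistent with the slightly higher grip. Release and go to the knob at 142 mm.

Call:
move_arm([
  {"linear":[0,0,0],"turn":[0,0,0],"claw":0.7},
  {"linear":[0,0,0],"turn":[0,0,0],"claw":0.42},
  {"linear":[0,0,0],"turn":[0,0,0],"claw":0.42},
  {"linear":[0,0,0],"turn":[0,0,0],"claw":0.42},
  {"linear":[0,0,-0.1],"turn":[0,0,0],"claw":0.42},
  {"linear":[0,0,-0.3],"turn":[0,0,0],"claw":0.42},
  {"linear":[0,0,-0.5],"turn":[0,0,0],"claw":0.42},
  {"linear":[0,0,-0.5],"turn":[0,0,0],"claw":0.42},
  {"linear":[0,0,-0.5],"turn":[0,0,0],"claw":0.42},
  {"linear":[0,0,-0.5],"turn":[0,0,0],"claw":0.42},
  {"linear":[-0.79,0,0],"turn":[0,0,0],"claw":0.42},
  {"linear":[-0.79,0,0],"turn":[0,0,0],"claw":0.42},
  {"linear":[-0.79,0,0],"turn":[0,0,0],"claw":0.42},
  {"linear":[-0.79,0,0],"turn":[0,0,0],"claw":0.42},
  {"linear":[-0.79,0,0],"turn":[0,0,0],"claw":0.42},
  {"linear":[-0.79,0,0],"turn":[0,0,0],"claw":0.42},
  {"linear":[0,0,0],"turn":[0,0,0],"claw":0.42},
  {"linear":[0,0,0],"turn":[0,0,0],"claw":0.42},
])

```text
time: 38.63
position: [0.5909, 0.2613, 0.1217]
tool_rot: [-0.079, -3.141, 0.001]
ft_force: [0.2, 0.1, 0.8]
grip_width: 0.579
```

```bash
cat >> h.py <<'E'
def pins(d,xs):
    """gold pins near predicted pocket places: offset (mm) in world of pin from the pocket centre"""
    hsv=cv2.cvtColor(d["image"],cv2.COLOR_RGB2HSV);m=(hsv[...,1]>70)&(hsv[...,0]<30)&(hsv[...,0]>8)&(hsv[...,2]>80)
    for x in xs:
        q=proj(d,np.r_[mag(x),.046])[0];bl=[(c,s[4]) for c,s in blobs(m,4,300) if np.linalg.norm(c-q)<20]
        print(x,q,[(c,n,(at(d,c,.046)[0,:2]-mag(x))*1e3) for c,n in bl])
E
python3 - <<'E'
from h import *
T=avg(8);plan(*mag(.142),.068,-2.72,T)
d=shot("wrist");d["T"]=T@d["tool_from_camera"];pins(d,[0,.043,.086])
t,L=loads();print(np.array(L))
E
```

```text
sd mm [0.5952 0.4086 0.1178] t 38.9833 F [ 0.2089  0.002  -0.4244] w 0.5811864583609238
pos [0.5895 0.2623 0.1217] turn/4deg [ 0.0038 -0.0078 -0.0086] lin/30mm [-0.0271  0.0073  1.7915]
0 [279.3324  16.1001] [(array([278.1014,  19.2319]), np.int32(69), array([ 2.237 , -0.9197]))]
0.043 [279.3927  77.81  ] [(array([278.3281,  80.25  ]), np.int32(64), array([ 1.6061, -0.7732]))]
0.086 [279.4318 142.2804] [(array([277.2059, 142.5   ]), np.int32(68), array([ 0.0755, -1.4816]))]
[[0.5007 0.4574 0.03  ]]
```

All three gold pins are within about 2 mm of their pocket centres. Indexing to notch 4.

Call:
move_arm([
  {"linear":[-0.02,0.01,0.4],"turn":[0,0,0],"claw":0.42},
  {"linear":[0,0,0.4],"turn":[0,0,0],"claw":0.42},
  {"linear":[0,0,0.4],"turn":[0,0,0],"claw":0.42},
  {"linear":[0,0,0.35],"turn":[0,0,0],"claw":0.42},
  {"linear":[0,0,0.24],"turn":[0,0,0],"claw":0.42},
  {"linear":[0,0,0],"turn":[0,0,0],"claw":0.9},
  {"linear":[0,0,0],"turn":[0,0,0],"claw":0.9},
  {"linear":[0,0,0],"turn":[0,0,0],"claw":0.9},
  {"linear":[0,0,0],"turn":[0,0,0],"claw":0.9},
  {"linear":[0,0,0],"turn":[0,0,0],"claw":0.9},
  {"linear":[0,0,0],"turn":[0,0,0],"claw":0.9},
  {"linear":[0,0,0],"turn":[0,0,0],"claw":0.9},
  {"linear":[0,0,0],"turn":[0,0,0],"claw":0.9},
], grip_force=50)

```text
time: 40.17
position: [0.5914, 0.2628, 0.0687]
tool_rot: [0.076, 3.139, 0.002]
ft_force: [0.9, 1.9, 2.3]
grip_width: 0.262
```

Call:
move_arm([
  {"linear":[0,0,-0.1],"turn":[0,0,0],"claw":0.9},
  {"linear":[0,0,-0.1],"turn":[0,0,0],"claw":0.9},
  {"linear":[0,0,-0.1],"turn":[0,0,0],"claw":0.9},
  {"linear":[0,0,-0.1],"turn":[0,0,0],"claw":0.9},
  {"linear":[0,0,-0.05],"turn":[0,0,0],"claw":0.9},
  {"linear":[0,0,0],"turn":[0,0,0],"claw":0.9},
  {"linear":[0,0,0],"turn":[0,0,0],"claw":0.9},
])

```text
time: 40.75
position: [0.5897, 0.2628, 0.0807]
tool_rot: [-0.075, -3.139, -0.0]
ft_force: [0.7, 3.3, -9.5]
grip_width: 0.256
```

Call:
move_arm([
  {"linear":[-0.1,0,0],"turn":[0,0,0],"claw":0.9},
  {"linear":[-0.2,0,0],"turn":[0,0,0],"claw":0.9},
  {"linear":[-0.2,0,0],"turn":[0,0,0],"claw":0.9},
  {"linear":[-0.2,0,0],"turn":[0,0,0],"claw":0.9},
  {"linear":[-0.2,0,0],"turn":[0,0,0],"claw":0.9},
  {"linear":[-0.2,0,0],"turn":[0,0,0],"claw":0.9},
  {"linear":[-0.2,0,0],"turn":[0,0,0],"claw":0.9},
  {"linear":[-0.15,0,0],"turn":[0,0,0],"claw":0.9},
  {"linear":[0,0,0],"turn":[0,0,0],"claw":0.9},
  {"linear":[0,0,0],"turn":[0,0,0],"claw":0.9},
  {"linear":[0,0,0],"turn":[0,0,0],"claw":0.9},
])

```text
time: 41.67
position: [0.6345, 0.2605, 0.081]
tool_rot: [0.076, 3.14, 0.001]
ft_force: [0.1, 6.0, -9.6]
grip_width: 0.268
```

```bash
python3 - <<'E'
from h import *
T=avg(4);plan(*mag(.185),.0688,-2.72,T)
E
```

```text
sd mm [0.0142 0.0313 0.0329] t 41.8167 F [  0.8596   5.147  -11.0767] w 0.2602206810233142
pos [0.6345 0.2605 0.081 ] turn/4deg [ 0.0066  0.0037 -0.0113] lin/30mm [ 0.0413 -0.0058  0.4071]
```

Call:
move_arm([
  {"linear":[0.04,0,0.1],"turn":[0,0,0],"claw":0.9},
  {"linear":[0,0,0.1],"turn":[0,0,0],"claw":0.9},
  {"linear":[0,0,0.1],"turn":[0,0,0],"claw":0.9},
  {"linear":[0,0,0.1],"turn":[0,0,0],"claw":0.9},
  {"linear":[0,0,0],"turn":[0,0,0],"claw":0.9},
  {"linear":[0,0,0],"turn":[0,0,0],"claw":0.42},
  {"linear":[0,0,0],"turn":[0,0,0],"claw":0.42},
  {"linear":[0,0,0],"turn":[0,0,0],"claw":0.42},
  {"linear":[0,0,0],"turn":[0,0,0],"claw":0.42},
  {"linear":[0,0,-0.4],"turn":[0,0,0],"claw":0.42},
  {"linear":[0,0,-0.6],"turn":[0,0,0],"claw":0.35},
  {"linear":[0,0,-0.8],"turn":[0,0,0],"claw":0.35},
  {"linear":[0.2,0.3,-0.8],"turn":[0,0,0],"claw":0.35},
  {"linear":[0.5,0.7,-0.8],"turn":[0,0,0],"claw":0.35},
  {"linear":[0.5,0.7,-0.8],"turn":[0,0,0],"claw":0.35},
  {"linear":[0.5,0.7,0],"turn":[0,0,0],"claw":0.35},
  {"linear":[0.5,0.7,0],"turn":[0,0,0],"claw":0.35},
  {"linear":[0.5,0.7,0],"turn":[0,0,0],"claw":0.35},
  {"linear":[0.5,0.7,0],"turn":[0,0,0],"claw":0.35},
  {"linear":[0,0,0],"turn":[0,0,0],"claw":0.35},
])

```text
time: 43.48
position: [0.5392, 0.4064, 0.1968]
tool_rot: [-0.063, -3.139, -0.007]
ft_force: [-0.4, 1.3, 0.1]
grip_width: 0.649
```

```bash
python3 - <<'E'
from h import *
T=avg(8);plan(.5008,.4576,.034,-2.72,T)
d=shot("wrist");d["T"]=T@d["tool_from_camera"];t,L=loads();print(np.array(L))
o=d["image"][:,:,::-1].copy()
for p in [np.r_[.5008,.4576,.032],np.r_[mag(-.022,.045),.054]]:
    q=proj(d,p)[0];cv2.drawMarker(o,tuple(int(round(v)) for v in q),(0,0,255),cv2.MARKER_CROSS,9,1)
w=cv2.resize(o[90:350,130:470],None,fx=1.6,fy=1.6,interpolation=cv2.INTER_CUBIC)
u=cv2.resize(t["image"][125:265,190:330,::-1],(256,416))[:,:]
cv2.imwrite("pics/w5.png",np.hstack([w,u]))
E
```

```text
sd mm [2.0869 3.0097 0.3711] t 43.8333 F [-0.4669  0.6718 -0.0908] w 0.6469909189298177
pos [0.5435 0.4001 0.1963] turn/4deg [ 0.0092  0.0095 -0.0023] lin/30mm [1.5137 1.8453 5.4112]
[[0.5027 0.4603 0.03  ]]
```

View pics/w5.png

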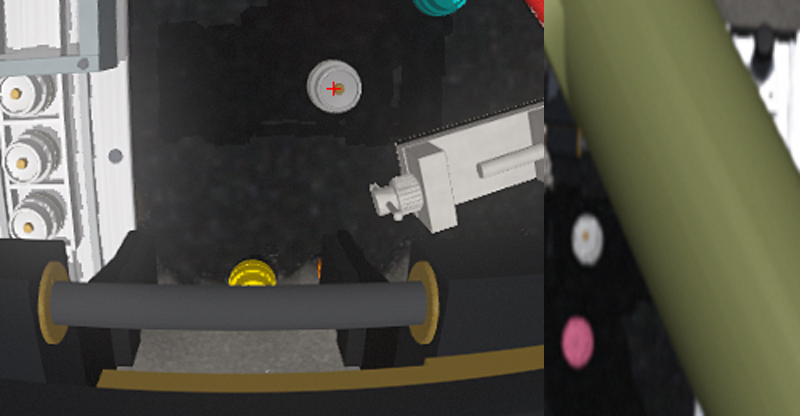

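D stands on its mark (334,89), and the three loads show in the shuttle outside the hood. The grey fixture starts about 33 mm beyond D.

```bash
python3 - <<'E'
from h import *
plan(.5010,.4576,.034,-2.72,avg(6))
E
```

```text
sd mm [0.2393 0.3458 0.0631] t 44.1833 F [-0.3979  1.0206 -0.6402] w 0.6476785015639326
pos [0.5442 0.3991 0.1954] turn/4deg [-0.0017  0.0016 -0.0298] lin/30mm [1.5294 1.8809 5.3799]
```

Call:
move_arm([
  {"linear":[0.38,0.47,0],"turn":[0,0,0],"claw":0.35},
  {"linear":[0.38,0.47,0],"turn":[0,0,0],"claw":0.35},
  {"linear":[0.38,0.47,0],"turn":[0,0,0],"claw":0.35},
  {"linear":[0.38,0.47,0],"turn":[0,0,0],"claw":0.35},
  {"linear":[0,0,0.7],"turn":[0,0,0],"claw":0.35},
  {"linear":[0,0,0.7],"turn":[0,0,0],"claw":0.35},
  {"linear":[0,0,0.7],"turn":[0,0,0],"claw":0.35},
  {"linear":[0,0,0.7],"turn":[0,0,0],"claw":0.35},
  {"linear":[0,0,0.7],"turn":[0,0,0],"claw":0.35},
  {"linear":[0,0,0.7],"turn":[0,0,0],"claw":0.35},
  {"linear":[0,0,0.6],"turn":[0,0,0],"claw":0.35},
  {"linear":[0,0,0.4],"turn":[0,0,0],"claw":0.35},
  {"linear":[0,0,0.18],"turn":[0,0,0],"claw":0.35},
  {"linear":[0,0,0],"turn":[0,0,0],"claw":0.8},
  {"linear":[0,0,0],"turn":[0,0,0],"claw":0.8},
  {"linear":[0,0,0],"turn":[0,0,0],"claw":0.8},
  {"linear":[0,0,0],"turn":[0,0,0],"claw":0.8},
  {"linear":[0,0,0],"turn":[0,0,0],"claw":0.8},
  {"linear":[0,0,0],"turn":[0,0,0],"claw":0.8},
  {"linear":[0,0,0],"turn":[0,0,0],"claw":0.8},
], grip_force=30)

```text
time: 45.85
position: [0.5016, 0.4591, 0.0353]
tool_rot: [0.076, 3.139, 0.003]
ft_force: [-0.5, 0.6, 3.9]
grip_width: 0.338
```

Call:
move_arm([
  {"linear":[0,0,0],"turn":[0,0,0],"claw":0.8},
  {"linear":[0,0,0],"turn":[0,0,0],"claw":0.8},
  {"linear":[0,0,-0.1],"turn":[0,0,0],"claw":0.8},
  {"linear":[0,0,-0.3],"turn":[0,0,0],"claw":0.8},
  {"linear":[0,0,-0.5],"turn":[0,0,0],"claw":0.8},
  {"linear":[0,0,-0.6],"turn":[0,0,0],"claw":0.8},
  {"linear":[0,0,-0.6],"turn":[0,0,0],"claw":0.8},
  {"linear":[0,0,-0.5],"turn":[0,0,0],"claw":0.8},
  {"linear":[0,0,-0.2],"turn":[0,0,0],"claw":0.8},
  {"linear":[0,0,0],"turn":[0,0,0],"claw":0.8},
  {"linear":[0,0,0],"turn":[0,0,0],"claw":0.8},
])

```text
time: 46.77
position: [0.5007, 0.4578, 0.1175]
tool_rot: [-0.076, -3.14, 0.001]
ft_force: [-0.2, -0.7, -1.9]
grip_width: 0.337
```

```bash
python3 - <<'E'
from h import *
T=avg(6);d=shot("wrist");held(d);plan(*mag(0),.1179,-2.72,T)
E
```

```text
sd mm [0.1563 0.1253 0.3829] t 47.0167 F [-0.0531 -0.5739 -0.8615] w 0.34175026370633543
far edge row 221 model x=17mm,z=.030: 218.89124648681803 -> dx mm -1.22601948440812
cols 251 306 mid 278.5 model 279.229771869829
pos [0.5003 0.4576 0.1167] turn/4deg [-0.0235 -0.0204 -0.0162] lin/30mm [ 1.4283 -6.3546 -0.0411]
```

Call:
move_arm([
  {"linear":[0.13,-0.58,0],"turn":[0,0,0],"claw":0.8},
  {"linear":[0.13,-0.58,0],"turn":[0,0,0],"claw":0.8},
  {"linear":[0.13,-0.58,0],"turn":[0,0,0],"claw":0.8},
  {"linear":[0.13,-0.58,0],"turn":[0,0,0],"claw":0.8},
  {"linear":[0.13,-0.58,0],"turn":[0,0,0],"claw":0.8},
  {"linear":[0.13,-0.58,0],"turn":[0,0,0],"claw":0.8},
  {"linear":[0.13,-0.58,0],"turn":[0,0,0],"claw":0.8},
  {"linear":[0.13,-0.58,0],"turn":[0,0,0],"claw":0.8},
  {"linear":[0.13,-0.58,0],"turn":[0,0,0],"claw":0.8},
  {"linear":[0.13,-0.57,0],"turn":[0,0,0],"claw":0.8},
  {"linear":[0.13,-0.56,0],"turn":[0,0,0],"claw":0.8},
  {"linear":[0,0,0],"turn":[0,0,0],"claw":0.8},
  {"linear":[0,0,0],"turn":[0,0,0],"claw":0.8},
  {"linear":[0,0,0],"turn":[0,0,0],"claw":0.8},
])

```text
time: 48.23
position: [0.449, 0.2708, 0.1181]
tool_rot: [0.076, 3.14, 0.001]
ft_force: [-0.4, 0.2, -0.9]
grip_width: 0.339
```

```bash
python3 - <<'E'
from h import *
T=avg(10);plan(*mag(0),.049,-2.72,T)
E
```

```text
sd mm [0.0528 0.3212 0.0947] t 48.6833 F [-0.1657  0.0575 -0.7304] w 0.33932459098224804
pos [0.4489 0.2707 0.1179] turn/4deg [ 0.0038  0.0021 -0.0042] lin/30mm [ 0.0104 -0.0513  2.2982]
```

Call:
move_arm([
  {"linear":[0.03,-0.04,0.3],"turn":[0,0,0],"claw":0.8},
  {"linear":[0,0,0.3],"turn":[0,0,0],"claw":0.8},
  {"linear":[0,0,0.3],"turn":[0,0,0],"claw":0.8},
  {"linear":[0,0,0.3],"turn":[0,0,0],"claw":0.8},
  {"linear":[0,0,0.3],"turn":[0,0,0],"claw":0.8},
  {"linear":[0,0,0.2],"turn":[0,0,0],"claw":0.8},
  {"linear":[0,0,0.2],"turn":[0,0,0],"claw":0.8},
  {"linear":[0,0,0.15],"turn":[0,0,0],"claw":0.8},
  {"linear":[0,0,0.1],"turn":[0,0,0],"claw":0.8},
  {"linear":[0,0,0.1],"turn":[0,0,0],"claw":0.8},
  {"linear":[0,0,0.05],"turn":[0,0,0],"claw":0.8},
  {"linear":[0,0,0],"turn":[0,0,0],"claw":0.8},
  {"linear":[0,0,0],"turn":[0,0,0],"claw":0.8},
])

```text
time: 49.77
position: [0.4482, 0.269, 0.0493]
tool_rot: [0.076, 3.14, 0.001]
ft_force: [1.0, 0.1, 0.0]
grip_width: 0.34
```

```bash
python3 - <<'E'
from h import *
avg(3);print(pose()[:3,3])
E
```

```text
sd mm [0.009  0.0181 0.0064] t 49.8667 F [ 1.0032 -0.2464 -0.0601] w 0.3394542794455503
[0.4482 0.269  0.0492]
```

Call:
move_arm([
  {"linear":[0,0,0],"turn":[0,0,0],"claw":0.7},
  {"linear":[0,0,0],"turn":[0,0,0],"claw":0.42},
  {"linear":[0,0,0],"turn":[0,0,0],"claw":0.42},
  {"linear":[0,0,0],"turn":[0,0,0],"claw":0.42},
  {"linear":[0,0,-0.1],"turn":[0,0,0],"claw":0.42},
  {"linear":[0,0,-0.3],"turn":[0,0,0],"claw":0.42},
  {"linear":[0,0,-0.5],"turn":[0,0,0],"claw":0.42},
  {"linear":[0,0,-0.5],"turn":[0,0,0],"claw":0.42},
  {"linear":[0,0,-0.5],"turn":[0,0,0],"claw":0.42},
  {"linear":[0,0,-0.5],"turn":[0,0,0],"claw":0.42},
  {"linear":[-0.77,0,0],"turn":[0,0,0],"claw":0.42},
  {"linear":[-0.77,0,0],"turn":[0,0,0],"claw":0.42},
  {"linear":[-0.77,0,0],"turn":[0,0,0],"claw":0.42},
  {"linear":[-0.77,0,0],"turn":[0,0,0],"claw":0.42},
  {"linear":[-0.77,0,0],"turn":[0,0,0],"claw":0.42},
  {"linear":[-0.77,0,0],"turn":[0,0,0],"claw":0.42},
  {"linear":[-0.77,0,0],"turn":[0,0,0],"claw":0.42},
  {"linear":[-0.77,0,0],"turn":[0,0,0],"claw":0.42},
  {"linear":[0,0,0],"turn":[0,0,0],"claw":0.42},
  {"linear":[0,0,0],"turn":[0,0,0],"claw":0.42},
])

```text
time: 51.53
position: [0.6333, 0.2591, 0.1212]
tool_rot: [0.079, 3.14, -0.001]
ft_force: [-1.2, 0.1, 0.4]
grip_width: 0.577
```

```bash
python3 - <<'E'
from h import *
avg(4);T=avg(8);plan(*mag(.185),.068,-2.72,T)
d=shot("wrist");d["T"]=T@d["tool_from_camera"];pins(d,[0,.043,.086,.129])
t=shot("top");u=cv2.resize(t["image"][120:270,190:340,::-1],(600,600),interpolation=cv2.INTER_CUBIC)
cv2.imwrite("pics/t6.png",u)
E
```

```text
sd mm [0.746  0.5214 0.0432] t 51.6833 F [-0.8291 -0.8391  0.2158] w 0.584652940000889
sd mm [0.2914 0.1744 0.0615] t 52.0333 F [-0.0414 -0.6273  0.2314] w 0.5842874909674142
pos [0.6317 0.2604 0.1213] turn/4deg [ 0.0068 -0.003  -0.0038] lin/30mm [-0.0516  0.0037  1.7769]
0 [279.169  -38.5741] []
0.043 [279.2181  16.8671] [(array([278.4571,  18.5714]), np.int32(70), array([ 1.2118, -0.5587]))]
0.086 [279.2546  78.7878] [(array([278.8529,  79.8676]), np.int32(68), array([ 0.7114, -0.296 ]))]
0.129 [279.2736 143.4021] [(array([280.4783, 135.7391]), np.int32(69), array([-5.0689,  1.0377]))]
```

View pics/t6.png

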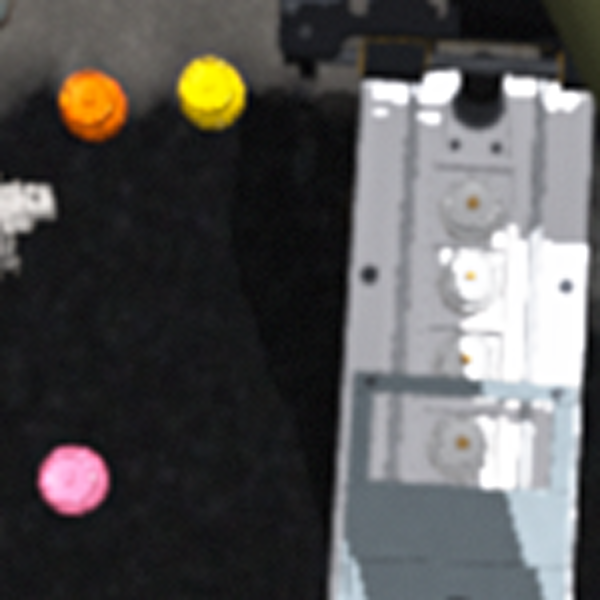

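All four loads stand upright in their pockets, the bench holds only the coloured look-alikes, and notch 4 is home. Now pull the plunger and slide back.

Call:
move_arm([
  {"linear":[-0.04,0.01,0.4],"turn":[0,0,0],"claw":0.42},
  {"linear":[0,0,0.4],"turn":[0,0,0],"claw":0.42},
  {"linear":[0,0,0.4],"turn":[0,0,0],"claw":0.42},
  {"linear":[0,0,0.35],"turn":[0,0,0],"claw":0.42},
  {"linear":[0,0,0.23],"turn":[0,0,0],"claw":0.42},
  {"linear":[0,0,0],"turn":[0,0,0],"claw":0.9},
  {"linear":[0,0,0],"turn":[0,0,0],"claw":0.9},
  {"linear":[0,0,0],"turn":[0,0,0],"claw":0.9},
  {"linear":[0,0,0],"turn":[0,0,0],"claw":0.9},
  {"linear":[0,0,0],"turn":[0,0,0],"claw":0.9},
  {"linear":[0,0,0],"turn":[0,0,0],"claw":0.9},
  {"linear":[0,0,0],"turn":[0,0,0],"claw":0.9},
  {"linear":[0,0,0],"turn":[0,0,0],"claw":0.9},
], grip_force=50)

```text
time: 53.22
position: [0.6342, 0.2607, 0.0684]
tool_rot: [0.076, 3.139, 0.002]
ft_force: [0.4, -0.2, 2.0]
grip_width: 0.261
```

Call:
move_arm([
  {"linear":[0,0,-0.1],"turn":[0,0,0],"claw":0.9},
  {"linear":[0,0,-0.1],"turn":[0,0,0],"claw":0.9},
  {"linear":[0,0,-0.1],"turn":[0,0,0],"claw":0.9},
  {"linear":[0,0,-0.1],"turn":[0,0,0],"claw":0.9},
  {"linear":[0,0,-0.05],"turn":[0,0,0],"claw":0.9},
  {"linear":[0,0,0],"turn":[0,0,0],"claw":0.9},
  {"linear":[0,0,0],"turn":[0,0,0],"claw":0.9},
])

```text
time: 53.8
position: [0.6324, 0.2607, 0.08]
tool_rot: [-0.075, -3.138, 0.0]
ft_force: [-0.2, 3.6, -11.0]
grip_width: 0.264
```

Call:
move_arm([
  {"linear":[0.1,0,-0.03],"turn":[0,0,0],"claw":0.9},
  {"linear":[0.25,0,0],"turn":[0,0,0],"claw":0.9},
  {"linear":[0.25,0,0],"turn":[0,0,0],"claw":0.9},
  {"linear":[0.25,0,0],"turn":[0,0,0],"claw":0.9},
  {"linear":[0.25,0,0],"turn":[0,0,0],"claw":0.9},
  {"linear":[0.25,0,0],"turn":[0,0,0],"claw":0.9},
  {"linear":[0.25,0,0],"turn":[0,0,0],"claw":0.9},
  {"linear":[0.25,0,0],"turn":[0,0,0],"claw":0.9},
  {"linear":[0.25,0,0],"turn":[0,0,0],"claw":0.9},
  {"linear":[0.25,0,0],"turn":[0,0,0],"claw":0.9},
  {"linear":[0.25,0,0],"turn":[0,0,0],"claw":0.9},
  {"linear":[0.25,0,0],"turn":[0,0,0],"claw":0.9},
  {"linear":[0.25,0,0],"turn":[0,0,0],"claw":0.9},
  {"linear":[0.25,0,0],"turn":[0,0,0],"claw":0.9},
  {"linear":[0.25,0,0],"turn":[0,0,0],"claw":0.9},
  {"linear":[0.25,0,0],"turn":[0,0,0],"claw":0.9},
  {"linear":[0.25,0,0],"turn":[0,0,0],"claw":0.9},
  {"linear":[0.15,0,0],"turn":[0,0,0],"claw":0.9},
  {"linear":[0,0,0],"turn":[0,0,0],"claw":0.9},
  {"linear":[0,0,0],"turn":[0,0,0],"claw":0.9},
])

```text
time: 55.47
position: [0.5054, 0.2669, 0.082]
tool_rot: [-0.075, -3.139, -0.001]
ft_force: [-0.2, 5.4, -9.6]
grip_width: 0.261
```

```bash
python3 - <<'E'
from h import *
T=avg(5);plan(*mag(.056),.0688,-2.72,T)
E
```

```text
sd mm [0.0069 0.014  0.0921] t 55.6667 F [ -1.0422   6.1828 -10.513 ] w 0.26153288395111823
pos [0.5054 0.2669 0.0818] turn/4deg [ 0.0079 -0.0252 -0.0094] lin/30mm [ 0.0303 -0.0138  0.4334]
```

Call:
move_arm([
  {"linear":[0.03,0,0.1],"turn":[0,0,0],"claw":0.9},
  {"linear":[0,0,0.1],"turn":[0,0,0],"claw":0.9},
  {"linear":[0,0,0.1],"turn":[0,0,0],"claw":0.9},
  {"linear":[0,0,0.1],"turn":[0,0,0],"claw":0.9},
  {"linear":[0,0,0.03],"turn":[0,0,0],"claw":0.9},
  {"linear":[0,0,0],"turn":[0,0,0],"claw":0.9},
  {"linear":[0,0,0],"turn":[0,0,0],"claw":0.42},
  {"linear":[0,0,0],"turn":[0,0,0],"claw":0.42},
  {"linear":[0,0,0],"turn":[0,0,0],"claw":0.42},
  {"linear":[0,0,0],"turn":[0,0,0],"claw":0.42},
  {"linear":[0,0,-0.4],"turn":[0,0,0],"claw":0.42},
  {"linear":[0,0,-0.6],"turn":[0,0,0],"claw":0.42},
  {"linear":[0,0,-0.6],"turn":[0,0,0],"claw":0.42},
  {"linear":[0,0,-0.6],"turn":[0,0,0],"claw":0.42},
  {"linear":[0.4,0,-0.4],"turn":[0,0,0],"claw":0.42},
  {"linear":[0.6,0,0],"turn":[0,0,0],"claw":0.42},
  {"linear":[0.6,0,0],"turn":[0,0,0],"claw":0.42},
  {"linear":[0,0,0],"turn":[0,0,0],"claw":0.42},
  {"linear":[0,0,0],"turn":[0,0,0],"claw":0.42},
])

```text
time: 57.25
position: [0.4575, 0.2688, 0.1484]
tool_rot: [0.075, 3.139, 0.002]
ft_force: [0.9, -0.5, 0.4]
grip_width: 0.578
```

```bash
python3 - <<'E'
from h import *
avg(3);T=avg(8);plan(.3591,.2730,.092,-2.72,T)
d=shot("wrist");d["T"]=T@d["tool_from_camera"];pins(d,[0])
o=d["image"][:,:,::-1].copy()
for p in [np.r_[mag(.056),.074],np.r_[.3591,.2730,.094],np.r_[mag(-.022,.045),.054],np.r_[mag(-.022,-.045),.054],np.r_[mag(0),.046]]:
    q=proj(d,p)[0];cv2.drawMarker(o,tuple(int(round(v)) for v in q),(0,0,255),cv2.MARKER_CROSS,9,1)
w=cv2.resize(o[30:350,150:410],None,fx=1.7,fy=1.7,interpolation=cv2.INTER_CUBIC)
t=shot("scene");u=cv2.resize(t["image"][190:280,240:400,::-1],(330,186));h=np.zeros((w.shape[0],330,3),np.uint8);h[:186]=u
cv2.imwrite("pics/w7.png",np.hstack([w,h]))
E
```

```text
sd mm [0.4302 0.1795 0.1831] t 57.35 F [-0.194   0.451   0.6327] w 0.5795610724685694
sd mm [0.3026 0.0648 0.3655] t 57.7 F [-0.1445 -0.4719 -0.1772] w 0.5802909269414097
pos [0.4582 0.2684 0.1473] turn/4deg [-0.0007  0.0084 -0.0275] lin/30mm [ 3.3081 -0.0033  1.8422]
0 [279.5783 198.5135] [(array([280.4286, 192.6735]), np.int32(49), array([-4.5828,  0.875 ]))]
```

View pics/w7.png

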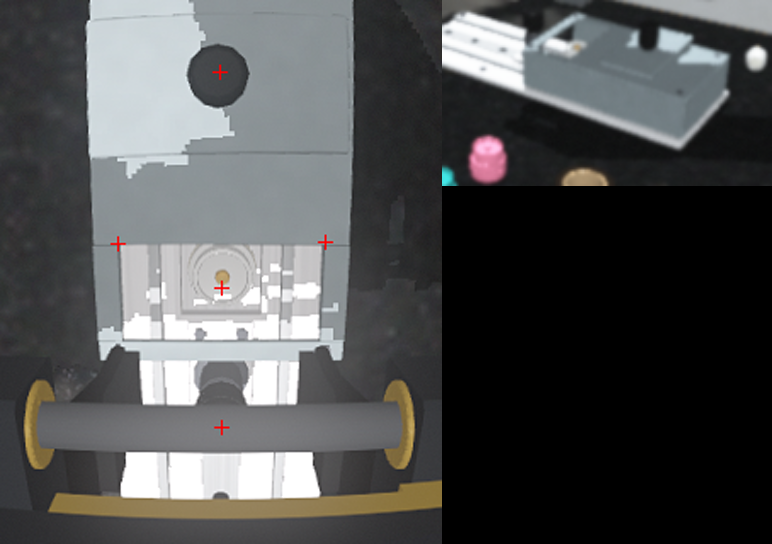

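```bash
python3 - <<'E'
from h import *
T=avg(6);d=shot("wrist");d["T"]=T@d["tool_from_camera"];plan(.3591,.2730,.092,-2.72,T)
for n,p in dict(wall_in=(.020,.024),wall_out=(.023,.024),bush=(.045,.043),knobtop=(.044,.074),knobbot=(.044,.050),hoodend=(.032,.054),portedge=(.022,.054),knobtop_lifted9=(.044,.083)).items():
    print(n,proj(d,np.r_[mag(p[0]),p[1]])[0])
g=cv2.cvtColor(d["image"],cv2.COLOR_RGB2GRAY)
print(g[200:282,281].tolist());print(g[200:240,270].tolist())
E
```

```text
sd mm [0.0489 0.0454 0.0473] t 58.05 F [-0.0412  0.3653  0.7023] w 0.5748303929547859
pos [0.4575 0.2687 0.147 ] turn/4deg [-0.0012 -0.0008 -0.0166] lin/30mm [ 3.2843 -0.011   1.833 ]
wall_in [279.2854 215.6295]
wall_out [279.2879 218.9769]
bush [279.3262 251.6639]
knobtop [279.3674 267.6563]
knobbot [279.3343 254.0943]
hoodend [279.3315 242.1792]
portedge [279.3239 230.1016]
knobtop_lifted9 [279.3812 273.3915]
[205, 205, 203, 255, 255, 254, 203, 178, 192, 203, 196, 197, 181, 165, 165, 186, 201, 202, 199, 255, 255, 255, 255, 255, 255, 255, 255, 255, 255, 237, 137, 182, 212, 215, 213, 212, 211, 212, 211, 211, 212, 214, 173, 119, 109, 111, 111, 111, 111, 110, 111, 110, 123, 122, 124, 93, 95, 95, 95, 95, 94, 96, 96, 101, 94, 93, 96, 99, 105, 111, 115, 116, 118, 117, 119, 121, 122, 122, 124, 123, 124, 124]
[201, 202, 197, 172, 187, 198, 194, 255, 249, 194, 198, 195, 177, 164, 165, 184, 200, 202, 201, 195, 255, 255, 255, 255, 245, 182, 159, 158, 238, 238, 173, 181, 212, 214, 212, 211, 210, 210, 209, 210]
```

Numbers agree with home: the pocket wall edges are at rows 215 and 219 (predicted 215.6 and 219.0), and the knob's lower edge is at about 255 (254.1 if home). The shuttle is at notch 1. Now the lid.

Call:
move_arm([
  {"linear":[0.5,0,0],"turn":[0,0,0],"claw":0.42},
  {"linear":[0.6,0,0],"turn":[0,0,0],"claw":0.42},
  {"linear":[0.6,0,0],"turn":[0,0,0],"claw":0.42},
  {"linear":[0.6,0,0],"turn":[0,0,0],"claw":0.42},
  {"linear":[0.6,0,0],"turn":[0,0,0],"claw":0.42},
  {"linear":[0.38,0,0],"turn":[0,0,0],"claw":0.42},
  {"linear":[0,0,0],"turn":[0,0,0],"claw":0.42},
  {"linear":[0,0,0.4],"turn":[0,0,0],"claw":0.42},
  {"linear":[0,0,0.4],"turn":[0,0,0],"claw":0.42},
  {"linear":[0,0,0.4],"turn":[0,0,0],"claw":0.42},
  {"linear":[0,0,0.4],"turn":[0,0,0],"claw":0.42},
  {"linear":[0,0,0.23],"turn":[0,0,0],"claw":0.42},
  {"linear":[0,0,0],"turn":[0,0,0],"claw":0.42},
  {"linear":[0,0,0],"turn":[0,0,0],"claw":0.42},
])

```text
time: 59.27
position: [0.3597, 0.2733, 0.0922]
tool_rot: [0.077, 3.141, -0.001]
ft_force: [-0.4, -0.5, -0.1]
grip_width: 0.577
```

```bash
python3 - <<'E'
from h import *
plan(.3591,.2730,.092,-2.72,avg(6))
E
```

```text
Traceback (most recent call last):
  File "h.py", line 41, in avg
    if i<n-1: cams.get_image("top")
              ~~~~~~~~~~~~~~^^^^^^^
ValueError: 200 camera calls are used up
```

Camera calls are used up, so the rest relies on readings. The lid was seated when gripped at TCP (0.4491, 0.2686, 0.0859), so I return it exactly there.

Call:
move_arm([
  {"linear":[0,0,0],"turn":[0,0,0],"claw":0.95},
  {"linear":[0,0,0],"turn":[0,0,0],"claw":0.95},
  {"linear":[0,0,0],"turn":[0,0,0],"claw":0.95},
  {"linear":[0,0,0],"turn":[0,0,0],"claw":0.95},
  {"linear":[0,0,0],"turn":[0,0,0],"claw":0.95},
  {"linear":[0,0,0],"turn":[0,0,0],"claw":0.95},
  {"linear":[0,0,0],"turn":[0,0,0],"claw":0.95},
  {"linear":[0,0,0],"turn":[0,0,0],"claw":0.95},
  {"linear":[0,0,0],"turn":[0,0,0],"claw":0.95},
  {"linear":[0,0,0],"turn":[0,0,0],"claw":0.95},
], grip_force=30)

```text
time: 60.25
position: [0.3592, 0.2734, 0.0922]
tool_rot: [0.076, 3.141, -0.0]
ft_force: [-1.2, -0.5, 1.6]
grip_width: 0.241
```

Call:
move_arm([
  {"linear":[0,0,-0.1],"turn":[0,0,0],"claw":0.95},
  {"linear":[0,0,-0.15],"turn":[0,0,0],"claw":0.95},
  {"linear":[0,0,-0.2],"turn":[0,0,0],"claw":0.95},
  {"linear":[0,0,0],"turn":[0,0,0],"claw":0.95},
  {"linear":[0,0,0],"turn":[0,0,0],"claw":0.95},
  {"linear":[0,0,0],"turn":[0,0,0],"claw":0.95},
])

```text
time: 60.75
position: [0.3592, 0.2735, 0.1057]
tool_rot: [0.076, 3.14, 0.0]
ft_force: [0.3, 1.1, -1.1]
grip_width: 0.249
```

Call:
move_arm([
  {"linear":[-0.2,0,0],"turn":[0,0,0],"claw":0.95},
  {"linear":[-0.4,0,0],"turn":[0,0,0],"claw":0.95},
  {"linear":[-0.4,0,0],"turn":[0,0,0],"claw":0.95},
  {"linear":[-0.4,0,0],"turn":[0,0,0],"claw":0.95},
  {"linear":[-0.4,0,0],"turn":[0,0,0],"claw":0.95},
  {"linear":[-0.4,-0.02,0],"turn":[0,0,0],"claw":0.95},
  {"linear":[-0.4,0,0],"turn":[0,0,0],"claw":0.95},
  {"linear":[-0.3,0,0],"turn":[0,0,0],"claw":0.95},
  {"linear":[-0.1,0,0],"turn":[0,0,0],"claw":0.95},
  {"linear":[0,0,0],"turn":[0,0,0],"claw":0.95},
  {"linear":[0,0,0],"turn":[0,0,0],"claw":0.95},
  {"linear":[0,0,0],"turn":[0,0,0],"claw":0.95},
  {"linear":[0,0,0],"turn":[0,0,0],"claw":0.95},
  {"linear":[0,0,0],"turn":[0,0,0],"claw":0.95},
])

```text
time: 61.92
position: [0.4486, 0.2687, 0.1058]
tool_rot: [-0.075, -3.141, -0.0]
ft_force: [0.1, 0.7, -1.6]
grip_width: 0.246
```

Call:
move_arm([
  {"linear":[0,0,0],"turn":[0,0,0],"claw":0.95},
  {"linear":[0,0,0],"turn":[0,0,0],"claw":0.95},
])

```text
time: 62.08
position: [0.4489, 0.2686, 0.1058]
tool_rot: [0.076, 3.141, 0.0]
ft_force: [-0.8, -0.0, -1.7]
grip_width: 0.241
```

Call:
move_arm([
  {"linear":[-0.01,0,0.15],"turn":[0,0,0],"claw":0.95},
  {"linear":[0,0,0.15],"turn":[0,0,0],"claw":0.95},
  {"linear":[0,0,0.1],"turn":[0,0,0],"claw":0.95},
  {"linear":[0,0,0.1],"turn":[0,0,0],"claw":0.95},
  {"linear":[0,0,0.05],"turn":[0,0,0],"claw":0.95},
  {"linear":[0,0,0.05],"turn":[0,0,0],"claw":0.95},
  {"linear":[0,0,0],"turn":[0,0,0],"claw":0.95},
  {"linear":[0,0,0],"turn":[0,0,0],"claw":0.95},
])

```text
time: 62.75
position: [0.4494, 0.2685, 0.0877]
tool_rot: [0.076, 3.141, 0.0]
ft_force: [0.3, -0.8, -1.2]
grip_width: 0.241
```

Call:
move_arm([
  {"linear":[0,0,0.03],"turn":[0,0,0],"claw":0.95},
  {"linear":[0,0,0.03],"turn":[0,0,0],"claw":0.95},
  {"linear":[0,0,0],"turn":[0,0,0],"claw":0.95},
  {"linear":[0,0,0],"turn":[0,0,0],"claw":0.95},
])

```text
time: 63.08
position: [0.4496, 0.2686, 0.0863]
tool_rot: [0.076, 3.14, 0.001]
ft_force: [-0.9, -0.7, 1.8]
grip_width: 0.244
```

It made contact at z 0.0863, the predicted seated height. Release and retreat straight up.

Call:
move_arm([
  {"linear":[0,0,0],"turn":[0,0,0],"claw":0.7},
  {"linear":[0,0,0],"turn":[0,0,0],"claw":0.5},
  {"linear":[0,0,0],"turn":[0,0,0],"claw":0.4},
  {"linear":[0,0,0],"turn":[0,0,0],"claw":0.4},
  {"linear":[0,0,0],"turn":[0,0,0],"claw":0.4},
  {"linear":[0,0,-0.2],"turn":[0,0,0],"claw":0.4},
  {"linear":[0,0,-0.4],"turn":[0,0,0],"claw":0.4},
  {"linear":[0,0,-0.6],"turn":[0,0,0],"claw":0.4},
  {"linear":[0,0,-0.8],"turn":[0,0,0],"claw":0.4},
  {"linear":[0,0,-0.8],"turn":[0,0,0],"claw":0.4},
  {"linear":[0,0,-0.8],"turn":[0,0,0],"claw":0.4},
  {"linear":[0,0,-0.8],"turn":[0,0,0],"claw":0.4},
  {"linear":[0,0,0],"turn":[0,0,0],"claw":0.4},
  {"linear":[0,0,0],"turn":[0,0,0],"claw":0.4},
  {"linear":[0,0,0],"turn":[0,0,0],"claw":0.4},
])

```text
time: 64.33
position: [0.4492, 0.2684, 0.2181]
tool_rot: [0.076, 3.14, 0.0]
ft_force: [-0.2, -0.5, 0.1]
grip_width: 0.601
```

```bash
python3 -c "
from bench import ctrl
s=ctrl.get_state();print(s['time'],s['position'],s['ft_force'],s['grip_width']);print(ctrl.close_job())"
```

```text
64.3333 [0.44919442 0.26835718 0.21810588] [-0.1787911  -0.52083963  0.06087522] 0.6005664963687469
the job is handed in; nothing more can be done
None
```

The job is handed in at 64.3 s: all four terminations are in the magazine and the shuttle is back at its first notch. The lid is back in the port, though I could confirm that last step only from position and force readings.

- **Loading:** I set the lid on the hood roof and put one termination in each pocket, indexing by one notch after each of the first three. I then slid the shuttle back to notch 1 and put the lid back. I did not touch the V block or the coloured look-alikes.
- **Loads:** Before the return, the picture showed all four upright in their pockets.
- **Shuttle and plunger:** After the return, the pocket-wall edges were at rows 215 and 219, against 215.6 and 219.0 predicted. The plunger knob's lower edge was at row 255, against 254.1 for home, so the shuttle is in notch 1 with the plunger down.
- **Lid:** It made light contact (about 2–3 N) at tool height 0.0863 m, against 0.0862 m expected when seated. Horizontally it was within 0.5 mm of where it was first gripped.

**Disagreements and gaps:**
- The camera allowance ran out before I put the lid back, so there is no final picture of it.
- Load 1 measured about 5 mm off its pocket centre, toward the hood. That is slightly more than the 3 mm play plus 2 mm calibration would allow at their nominal values. It was still upright inside the pocket in the last picture.

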